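# Clamp the tipped nozzle holder

### The job

One injector nozzle holder has tipped over on the free-spinning turntable: lift it off, leaving the two upright ones standing on the turntable, and lay it down, without dropping it, in the trough of the green screw clamp with its thin nozzle tip towards the fixed stop. Then fit the loose crank all the way down onto the clamp's square shaft and wind it clockwise (seen from above), a little over two full turns, until it comes to its stop and the sprung pad holds the nozzle holder tight against the fixed stop. Leave the crank on the shaft, and do not disturb the cup or the spanner.

Things in the scene. Friction and masses are not known exactly. Their poses are not given: they have to be found in the camera images.
- turntable: Low round turntable. Its foot (dark, 140 mm across) is fixed to the bench; the aluminium disc with a black rubber top, 230 mm across, turns on it freely and without limit, with almost no friction. Origin: on the turning axis at bench level, z up; the disc's top is 30 mm above it. This pose is the foot's and does not show how far the disc has turned.
- holder: The tipped nozzle holder: steel, 92 mm long, 140 to 260 g. Along own x: collar 23 mm across from -40 to -18 mm, square body 24 x 24 mm from -18 to +18 (the place to grip; lies flat on a face, does not roll), dark nut 20 mm across to +38, thin brass nozzle tip 8 mm across to +52. Origin: middle of the square body's underside, z up. Centre of mass 2 mm towards the tail.
- holder_mid (a point): Middle of the square body of the tipped holder, on the part's axis (12 mm above the origin of holder).
- holder_tip (a point): End of the brass nozzle tip of the tipped holder, on its axis.
- holder_tail (a point): Flat end of the collar of the tipped holder, on its axis.
- stander_a: One of two more nozzle holders of the same shape, standing upright (tip up) on the turntable disc, 92 mm tall; origin at the middle of its foot, z up along the part. Bystander: must stay standing on the disc (turning along with the disc is fine).
- stander_b: The other upright nozzle holder, as stander_a.
- clamp: Green screw clamp fixed to the bench, base 252 x 70 x 12 mm, origin under its centre. Own x runs from the gearbox (56 x 56 mm, top 58 mm high, centred at x = -98 mm) to the fixed stop (50 mm wide, 62 mm high, face at x = +110). Between them, on the x axis, the trough. A carriage 56 mm wide, 56 mm high moves between the gearbox and the trough.
- stop_face (a point): Point on the fixed stop's face where the nozzle tip should bear (clamp x = +110 mm, 42 mm above the bench). The trough runs from here back to clamp x = +4 mm: floor 30 mm above the bench, 30 mm wide between two lips 5 mm thick that stand 4 mm above the floor. A holder lying in it has its axis 42 mm above the bench.
- shaft_foot (a point): Foot of the vertical square shaft: on the shaft's axis, at the top face of the gearbox (clamp x = -98 mm, 58 mm above the bench). The shaft stands 30 mm above this, 12 x 12 mm, its topmost 4 mm stepped to 10.5 and 8 mm.
- shaft (a joint): Turn of the square shaft in rad, growing clockwise seen from above; at value q the square's sides are turned by -q about z (up) from the clamp's x and y axes. Hard stops at 0 and 13.37; starts at 0 to 0.8. Each rad moves carriage and pad 2.7 mm towards the stop. Needs 0.06 to 0.1 N m, stays where left. The pad bears on the holder from about 11.2 on.
- pad (a joint): How far the pad's spring is pressed in, in m: 0 when free, about 0.006 when the holder is clamped with the shaft at its stop (1500 N/m). The pad is a black disc 22 mm across, facing the stop, on the clamp axis 42 mm above the bench; its face is at clamp x = -12 mm when the shaft reads 0, leaving 122 mm to the stop.
- crank: Removable dark steel crank, 250 g, lying on the bench the way up it is used. Hub: square block 28 x 28 x 34 mm high with a 14 x 14 mm square hole right through (sides parallel to the hub's). A flat arm 20 mm wide, 8 mm thick runs along own +x from the hub to x = 69 mm. Origin: middle of the hub's underside, z up. Fits the shaft in any of four quarter turns, with some 10 degrees of play.
- crank_socket (a point): Centre of the square hole at the underside of the crank's hub (the origin of crank). When seated, it lies at shaft_foot: the underside rests on the gearbox top.
- crank_grip (a point): On the axis of the crank's upright black round grip (22 mm across, from 12 to 52 mm above the crank's underside, 55 mm from the hub's centre), 34 mm above the underside: the height to hold it for winding. The grip turns freely on its pin, so it can be held tight and carried round without turning the hand.
- cup: Bystander: blue plastic cup, 72 mm across, 75 mm high, standing on the bench; origin at the middle of its foot.
- spanner: Bystander: steel open-ended spanner lying on the bench, origin at its underside.
There are look-alikes about, which are no part of the job. What is shaped like the holder but red is not meant.

How it is judged:
On the way, in this order (a step that is already met when the one before it is completed fails the run):
1. the tipped holder is lifted clear of the turntable (height (world z) of holder above 0.075 m), for 0.1 s.
2. the holder lies in the trough, tip towards the fixed stop, let go (y of holder_mid in the frame of clamp between -0.006 and 0.006 m and z of holder_mid in the frame of clamp between 0.038 and 0.046 m and angle between the x axis of holder and the x axis of clamp, either way round below 0.15 rad and x of holder_tip in the frame of clamp above 0.07 m and contact force between the fingers and holder below 0.1 N and linear speed of holder below 0.03 m/s), for 0.2 s.
3. the crank is seated all the way down on the square shaft (horizontal distance between crank_socket and shaft_foot below 0.004 m and distance between crank_socket and shaft_foot below 0.006 m), for 0.2 s.
4. the crank has wound the shaft through its first full turn (all of step 3 and value of joint shaft above 7.1 rad), for 0.1 s.
At the end, for the whole second after the job is handed in: Shaft within 0.57 rad of its stop (above 12.8), pad spring pressed in over 3 mm, holder in the trough (6 mm sideways, 4 mm height, 0.15 rad) with its tip within 5 mm of the stop, crank seated on the shaft (4 mm), both at rest; both upright holders stand (tilt under 0.15 rad) on the disc (all of step 3 and value of joint shaft above 12.8 rad and value of joint pad above 0.003 m and distance between holder_tip and stop_face below 0.008 m and x of holder_tip in the frame of clamp above 0.105 m and y of holder_mid in the frame of clamp between -0.006 and 0.006 m and z of holder_mid in the frame of clamp between 0.038 and 0.046 m and angle between the x axis of holder and the x axis of clamp, either way round below 0.15 rad and angle between each of stander_a, stander_b's own z axis and vertical below 0.15 rad and horizontal distance between each of stander_a, stander_b and turntable below 0.115 m and height (world z) of each of stander_a, stander_b above 0.025 m and linear speed of each of holder, crank below 0.02 m/s); the robot touches nothing.
It fails at once if an upright holder is knocked over (angle between any of stander_a, stander_b's own z axis and vertical above 0.5 rad).
It fails at once if the holder is dropped or slammed onto the clamp (over 80 N) (contact force between holder and clamp above 80 N).
It fails at once if the tipped holder falls on the bench (height (world z) of holder below 0.015 m).
It fails at once if the cup or the spanner is moved by more than 40 mm (distance of any of cup, spanner from where it was at the start of the episode above 0.04 m).
It also fails if it takes over 72 s, if anything falls off the work surface, if the arm or the gripper's body presses on something with over 40 N, if the wrist force passes 120 N, or if a joint passes its speed limit or range.

### The arm

A 6-joint arm with a two-finger parallel gripper is mounted at the origin on the work surface. World frame = base frame: x ahead of the robot, y to its left, z up, the work surface at z = 0. Lengths are in m, angles in rad, forces in N, time in s.
With the tool pointing down it reaches from about 0.35 to 0.85 m from the base axis. Payload 8.1 kg.
Tool frame: the origin (TCP) lies on the centre line of the jaws, within the pads' length; the fingertips stand robot.tip_extent ahead of it and the grasp point (between the pads) lies 11 mm behind it (robot.tip_extent is the distance from the TCP to the fingertips, in m); y points along the fingers, z is the direction in which the jaws open and shut, and the axes are right-handed (so a half turn about y gives the same grasp; the last joint's range is limited). The gripper opens to 93 mm and grips with 3 to 60 N. Pads are 15 mm wide; open, the fingers measure 128 mm over their backs; the gripper's body (75 mm by 188 mm) begins 65 mm behind the grasp point.
Start: joints at [1.09, 0.13, 1.488, -0, 1.523, -0.085], TCP at [0.231, 0.554, 0.227] pointing down, gripper open.
Joint ranges: [-2.96, 2.96], [-0.89, 2.26], [0.02, 2.5], [-1.34, 4.48], [0, 2.73], [-2.66, 2.66]. Speed limits (rad/s): [2.39, 2.39, 2.79, 3.14, 3.14, 3.14].

### API

Orientations are given as a rotation vector (axis times angle).
In Python, from plant import monitor, optics, robot gives the robot as it stands.
- The arm moves only by the shell command python3 -m inch 'ROWS' [OPENING] [FORCE]. ROWS is JSON, a list that holds one entry, the list of rows, each a list of 6 numbers: the shift along the tool's x, y, z in mm, then the turn, a rotation vector about the tool's x, y, z in rad. A call has 1 to 8 rows; each row shifts and turns the commanded pose from where the row before left it, along the tool's axes as they then stand; what a row does not reach is not made up. A row lasts 1/8 s, in which the tool goes at most 62.5 mm and 10.7 degrees, less where a joint would pass 70% of its speed; a pose out of reach is approached as far as the arm can. A call is refused whole if a number of a shift passes 62.5 or a number of a turn 0.188, either way. A call with a gripper value outside its range is refused whole. OPENING is the finger opening in mm, from 0 to 93, set as the call begins (- or left out, the last holds). The fingers move at their own pace and stop on an object; FORCE is the grip in N (left out, the last holds). Time passes only in rows, so rows that do not move let the fingers close. It gives the time, the measured TCP pose, the force and the opening at its end, in the units of the state.
- monitor.read_state(): the state, without advancing time (a new reading comes with each control period).
- optics.read_camera(name): name is "side" or "top"; returns a dict with "image" (420x560x3 uint8, blue, green, red), "fx", "fy", "cx", "cy" (pixels), "rvec" (rotation vector, rad) and "tvec" (3), from world to camera coordinates, as OpenCV has them. Camera axes: x right, y down, z forward; pixel columns grow to the right and rows downward; lengths in m; the calibration is good to about 2 mm. A picture is of the moment at which its call begins. There is no depth.
- robot.close_job(): hands the job in, once; it reports no verdict.
The state is a dict: "t": time; "q": joint angles; "dq": joint speeds; "joint_torque": joint torques, N m; "tool_pos": TCP position; "orientation": TCP orientation; "force": force on the tool from outside, world axes, zero at the start; "wrist_torque": the same for the moment, N m; "opening": finger opening in m.
Only numpy, scipy, OpenCV 4.12 (cv2) and the standard library are available. Lean on these libraries where they do the work, as an engineer would, in place of code of your own. Each camera call takes 0.05 s, during which the arm holds its last target.

## Working session

There is one attempt and no reset: what is moved stays moved. The work goes in short steps, Python scripts to look and compute and a shell command to move; the robot and the scene stay as the last step left them, time stands still between calls to the robot, and variables do not carry over. Pictures are saved under pics/ and viewed, and the job is handed in when it is done.

```bash
ls; mkdir -p pics
python3 - <<'E'
from plant import monitor, optics, robot
import cv2,json
print(monitor.read_state()); print(robot.tip_extent)
for n in ("side","top"):
    c=optics.read_camera(n); cv2.imwrite(f"pics/{n}0.png",c["image"]); print(n,{k:v for k,v in c.items() if k!="image"})
E
```

```text
pics
{'t': 0.0, 'q': array([ 1.08957192e+00,  1.31154292e-01,  1.48925762e+00, -9.47002386e-06,
        1.52302524e+00, -8.54042561e-02]), 'dq': array([-1.59897831e-03,  1.03811346e-03,  3.46511415e-04, -3.42894746e-04,
        9.95883390e-04,  8.30137438e-05]), 'joint_torque': array([-1.22044865e-03, -5.59834063e+01, -4.91766465e+01,  7.67574599e-02,
        3.52710800e-02, -8.87598389e-05]), 'tool_pos': array([0.2310653 , 0.55311922, 0.22560345]), 'orientation': array([-1.55018029,  0.31098441, -0.3101843 ]), 'force': array([-0.17453927, -0.3447452 , -0.33427776]), 'wrist_torque': array([-0.02119209,  0.00449765, -0.01363139]), 'opening': 0.09319359038367823}
0.008
side {'fx': 510.93830041074136, 'fy': 510.93830041074136, 'cx': 279.266111739547, 'cy': 206.33994458463297, 'rvec': array([ 0.2193411 , -2.79791266,  1.2426199 ]), 'tvec': array([0.51046336, 0.10838442, 1.32974271])}
top {'fx': 467.0039901507099, 'fy': 467.0039901507099, 'cx': 285.9166882247062, 'cy': 204.9285720086685, 'rvec': array([ 2.16256536, -2.22107346,  0.08379173]), 'tvec': array([0.02712232, 0.51414459, 1.5401722 ])}
```

View pics/side0.png

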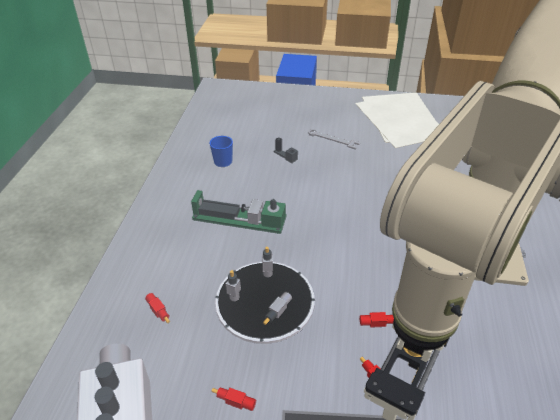

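View pics/top0.png

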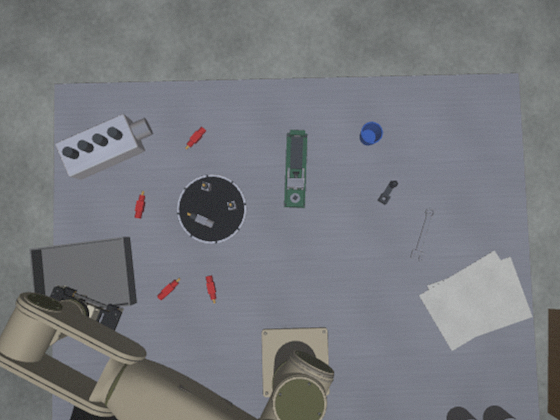

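Side view: the tipped steel holder lies at about (278,307) with its brass tip at (266,322). The standers are at (267,262) and (233,286), and the clamp at (240,211) has its stop at (197,205) and shaft at (273,205). The crank is at (287,152), the cup at (222,151) and the spanner at (333,138). Top view: the same holder is at (201,219), the clamp at (296,168) and the crank at (388,192). The red look-alikes on the bench are not meant. Next I'll check enlarged crops.

```bash
cat > h.py <<'E'
import cv2,numpy as np
from plant import monitor, optics, robot
from scipy.spatial.transform import Rotation as R
def cam(n):
    c=optics.read_camera(n); c["Rm"]=R.from_rotvec(c["rvec"]).as_matrix(); c["o"]=-c["Rm"].T@c["tvec"]; return c
def ray(c,u,v):
    d=c["Rm"].T@np.array([(u-c["cx"])/c["fx"],(v-c["cy"])/c["fy"],1]); return d/np.linalg.norm(d)
def onz(c,u,v,z):
    d=ray(c,u,v); return c["o"]+d*(z-c["o"][2])/d[2]
def tri(c1,p1,c2,p2):
    d1,d2=ray(c1,*p1),ray(c2,*p2); A=np.c_[d1,-d2]; s=np.linalg.lstsq(A,c2["o"]-c1["o"],rcond=None)[0]
    a,b=c1["o"]+s[0]*d1,c2["o"]+s[1]*d2; return (a+b)/2,np.linalg.norm(a-b)
def proj(c,p):
    q=c["Rm"]@np.asarray(p)+c["tvec"]; return np.array([c["fx"]*q[0]/q[2]+c["cx"],c["fy"]*q[1]/q[2]+c["cy"]])
def crop(c,x,y,w,h,k,name,grid=10):
    im=cv2.resize(c["image"][y:y+h,x:x+w],None,fx=k,fy=k,interpolation=cv2.INTER_CUBIC)
    for i in range(0,w):
        if (x+i)%grid==0: cv2.line(im,(i*k,0),(i*k,6),(0,255,255),1); cv2.putText(im,str(x+i),(i*k,16),0,.35,(0,255,255),1)
    for j in range(0,h):
        if (y+j)%grid==0: cv2.line(im,(0,j*k),(6,j*k),(0,255,255),1); cv2.putText(im,str(y+j),(8,j*k+4),0,.35,(0,255,255),1)
    cv2.imwrite("pics/"+name,im)
def pose():
    s=monitor.read_state(); return np.array(s["tool_pos"]),R.from_rotvec(s["orientation"]),s
E
python3 - <<'E'
from h import *
s=cam("side");t=cam("top")
crop(s,205,235,120,110,6,"s1.png");crop(t,170,165,85,85,7,"t1.png")
crop(s,180,180,120,60,6,"s2.png");crop(t,270,120,60,95,6,"t2.png")
crop(s,260,125,60,45,9,"s3.png");crop(t,365,165,50,50,9,"t3.png")
p,r,st=pose(); print(r.as_matrix().round(3))
E
```

```text
[[ 0.923 -0.001  0.386]
 [-0.386 -0.001  0.923]
 [-0.    -1.    -0.001]]
```

View pics/s1.png

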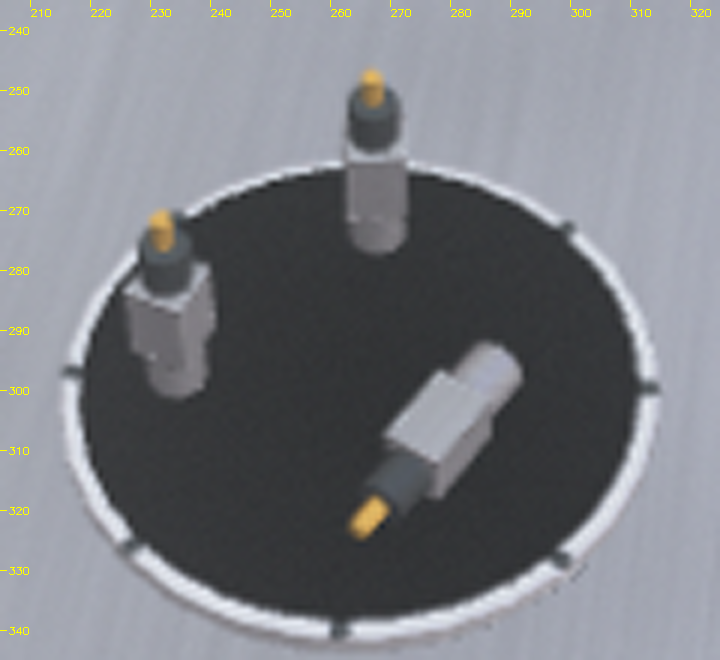

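View pics/t1.png

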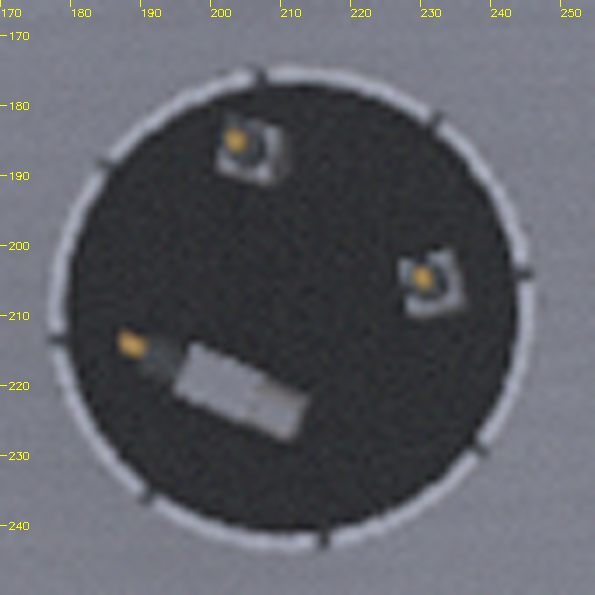

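View pics/s2.png

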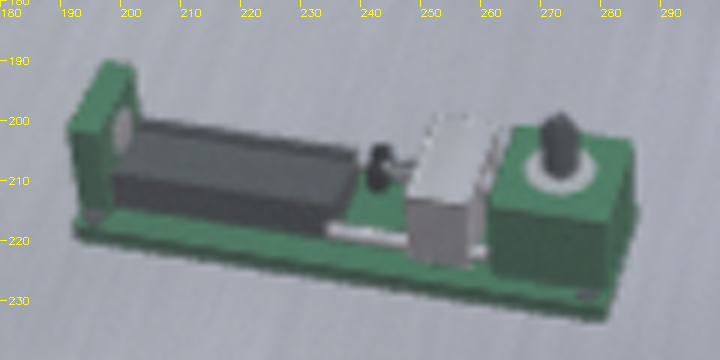

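View pics/t2.png

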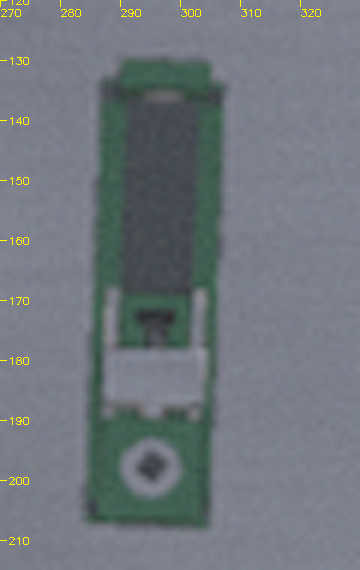

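View pics/s3.png

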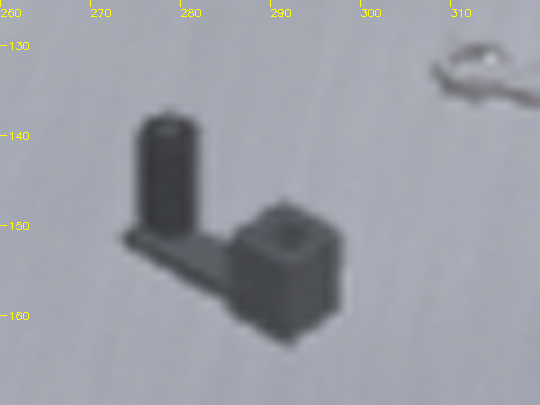

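View pics/t3.png

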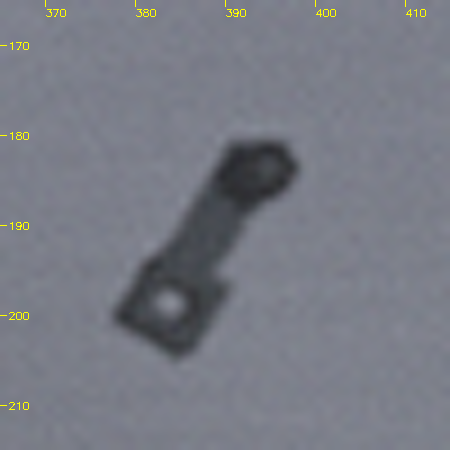

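Side crop: the tipped holder has its tip at (266,321) and collar end at (287,296). Top crop: its tip is at (188,214) and tail at (212,226). It is the only non-red holder lying down. Crank: grip at (279,138 top) and hub at (291,151) in the side view; hole at (383,198) and grip at (394,184) in the top view. Clamp: shaft at (295,197) top and (273,202) side; stop plate near (297,135) top. Now I'll measure with masks.

```bash
cat > meas.py <<'E'
from h import *
def cen(c,mask,box):
    x,y,w,h=box; m=np.zeros(mask.shape,np.uint8); m[y:y+h,x:x+w]=mask[y:y+h,x:x+w].astype(np.uint8)
    n,l,st,ce=cv2.connectedComponentsWithStats(m); 
    if n<2: return None
    k=1+np.argmax(st[1:,4]); return ce[k],st[k,4],(l==k)
def brass(c):
    h=cv2.cvtColor(c["image"],cv2.COLOR_BGR2HSV).astype(int); return (h[...,0]>10)&(h[...,0]<30)&(h[...,1]>90)&(h[...,2]>90)
def green(c):
    h=cv2.cvtColor(c["image"],cv2.COLOR_BGR2HSV).astype(int); return (h[...,0]>50)&(h[...,0]<90)&(h[...,1]>70)
E
python3 - <<'E'
from meas import *
s=cam("side");t=cam("top")
bs=cen(s,brass(s),(255,305,30,30));bt=cen(t,brass(t),(180,205,20,20))
print("tip",bs[:2],bt[:2],tri(s,bs[0],t,bt[0]))
for nm,a,b in (("A",(258,240,20,20),(225,197,15,15)),("B",(222,262,20,20),(196,175,16,16))):
    x=cen(s,brass(s),a);y=cen(t,brass(t),b);print(nm,x[0],y[0],tri(s,x[0],t,y[0]))
# holder light body on black disc, top
g=cv2.cvtColor(t["image"],cv2.COLOR_BGR2GRAY).astype(int)
m=cen(t,g>95,(185,205,32,28)); 
print("body top",cv2.minAreaRect(np.argwhere(m[2])[:,::-1].astype(np.float32)),m[1])
# green rect top
G=cen(t,green(t),(270,115,60,100))
r=cv2.minAreaRect(np.argwhere(G[2])[:,::-1].astype(np.float32)); print("green top",r)
for q in cv2.boxPoints(r): print(q,onz(t,*q,0.012))
# disc
ds=cv2.threshold(cv2.GaussianBlur(t["image"],(0,0),.8)[...,1],70,255,1)[1]
d=cen(t,ds>0,(175,170,75,75)); cn=max(cv2.findContours(d[2].astype(np.uint8),0,1)[0],key=len); e=cv2.fitEllipse(cn); print("disc",e,onz(t,*e[0],.03), tri)
E
```

```text
tip (array([265.9, 320.8]), np.int32(30)) (array([188.5, 213.8]), np.int32(10)) (array([0.49256967, 0.33365993, 0.03866386]), np.float64(6.314463175875213e-05))
A [266.93333333 249.33333333] [230.16666667 204.16666667] (array([0.51501748, 0.18875417, 0.11061824]), np.float64(0.0008397542943860719))
B [231.57142857 272.95238095] [203.5 184.5] (array([0.57928967, 0.27110928, 0.11103328]), np.float64(0.00032052214203321777))
body top ((203.8534393310547, 220.50860595703125), (17.72637176513672, 7.353161334991455), 23.198589324951172) 124
green top ((294.5, 197.0), (18.0, 19.0), 90.0)
[285. 188.] [0.57198682 0.01487523 0.012     ]
[304. 188.] [ 0.57032433 -0.04884651  0.012     ]
[304. 206.] [ 0.50983693 -0.04705706  0.012     ]
[285. 206.] [0.51151653 0.01649935 0.012     ]
disc ((211.175537109375, 208.66583251953125), (62.25308609008789, 62.92261505126953), 60.77129364013672) [0.50797766 0.26047047 0.03      ] <function tri at 0x7fa2d0920c20>
```

Run:
```python
from meas import *
s=cam("side");t=cam("top")
tip=onz(t,188.5,213.8,.042); tip=np.array([.4926,.3337,.042])
bc=onz(t,203.85,220.5,.053)
d=tip-bc; L=np.linalg.norm(d[:2]); d=d[:2]/L; print("bodymid",bc,"len",L,"(56 exp)","dir",d,np.degrees(np.arctan2(d[1],d[0])))
a=np.radians(23.2); p=onz(t,203.85-8*np.cos(a),220.5-8*np.sin(a),.053)-onz(t,203.85+8*np.cos(a),220.5+8*np.sin(a),.053); print("dir2",np.degrees(np.arctan2(p[1],p[0])))
mid=bc[:2]+11*d/1000; mid2=tip[:2]-.045*d; print("mid",mid,mid2)
n=np.array([-d[1],d[0]])
for q in ((.515,.1888),(.5793,.2711)): v=np.array(q)-mid; print("stander along d",v@d,"along jaw",v@n)
# clamp: stop plate top face green, gearbox top, in top camera
g=green(t)
for box,z in (((270,115,60,27),.062),((270,190,60,20),.058)):
    m=cen(t,g,box); r=cv2.minAreaRect(np.argwhere(m[2])[:,::-1].astype(np.float32)); print(m[0],r,onz(t,*r[0],z))
print(np.argwhere(g[115:215,270:330]).min(0)+[115,270],np.argwhere(g[115:215,270:330]).max(0)+[115,270])
crop(t,280,122,32,22,20,"t4.png",5);crop(t,280,180,32,30,20,"t5.png",5);
```

```text
bodymid [0.46868823 0.28138566 0.053     ] len 0.057520112535011735 (56 exp) dir [0.41571148 0.90949654] 65.43587011490017
dir2 65.34128858004604
mid [0.47326106 0.29139012] [0.47389298 0.29277266]
stander along d -0.07595399950938093 along jaw -0.08060931632843406
stander along d 0.02562781436256082 along jaw -0.10487688914662473
[297.73584906 132.45283019] ((297.0, 133.0), (4.0, 14.0), 90.0) [ 0.74657404 -0.0287653   0.062     ]
[294.03240741 197.93055556] ((294.5, 198.0), (16.0, 19.0), 90.0) [ 0.5337808  -0.01468159  0.058     ]
[131 285] [206 306]
```

View pics/t4.png

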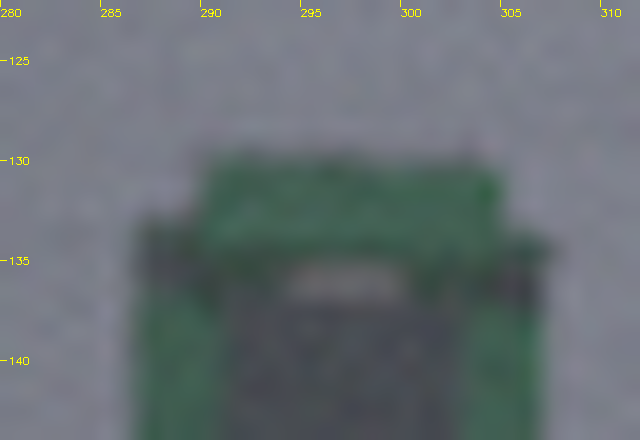

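View pics/t5.png

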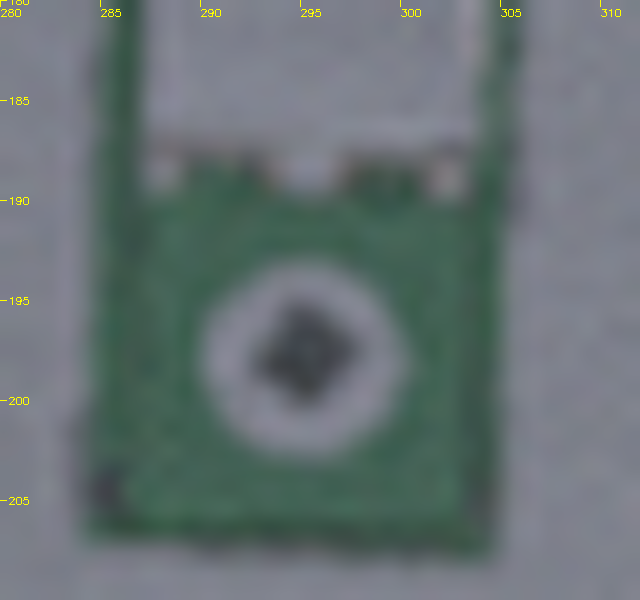

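```bash
cat > go.py <<'E'
# prints needed shift (tool axes, mm) and turn from present measured pose to target x y z yaw(deg of tool x)
import sys; from h import *
x,y,z,yaw=map(float,sys.argv[1:5]); p,r,s=pose(); a=np.radians(yaw)
T=R.from_matrix(np.array([[np.cos(a),0,-np.sin(a)],[np.sin(a),0,np.cos(a)],[0,-1,0]]))
print("pos",p.round(4),"yaw",np.degrees(np.arctan2(*r.as_matrix()[[1,0],0])).round(2),"t",round(s["t"],2),"open",round(s["opening"],4),"F",np.round(s["force"],1),"q",s["q"].round(2))
print("shift mm (present axes)",(r.inv().apply(np.array([x,y,z])-p)*1000).round(1),"turn",(r.inv()*T).as_rotvec().round(3))
print("shift in target axes",(T.inv().apply(np.array([x,y,z])-p)*1000).round(1))
E
python3 go.py .4735 .292 .15 -114.6
python3 - <<'E'
from h import *
t=cam("top");s=cam("side")
sh=onz(t,294.6,197.5,.058); st=onz(t,296.9,132.4,.062); fa=onz(t,296.9,134.5,.062)
print(sh,st,fa,"yaw",np.degrees(np.arctan2(st[1]-sh[1],st[0]-sh[0])),np.linalg.norm(fa-sh),"exp .208")
print(proj(s,sh),proj(s,fa))
E
```

```text
pos [0.2313 0.5536 0.2265] yaw -22.68 t 0.4 open 0.0928 F [0.2 0.2 0.5] q [ 1.09  0.13  1.49  0.    1.52 -0.09]
shift mm (present axes) [ 324.4   76.5 -147.9] turn [0.    1.604 0.   ]
shift in target axes [137.   76.5 329.1]
[ 0.5354023  -0.01505262  0.058     ] [ 0.7485702  -0.02849484  0.062     ] [ 0.74161386 -0.02829613  0.062     ] yaw -3.6082531058936103 0.20667510198830097 exp .208
[273.23558419 206.84486274] [199.87231283 194.96162411]
```

```bash
python3 -m inch '[[[40,0,-18,0,0,0],[40,0,-18,0,0,0],[40,0,-18,0,0,0],[40,0,-18,0,0,0],[40,0,-18,0,0,0],[40,0,-18,0,0,0],[40,0,-18,0,0,0],[40,0,-18,0,0,0]]]' 70 && python3 -m inch '[[[0,0,0,0,0.178,0],[0,0,0,0,0.178,0],[0,0,0,0,0.178,0],[0,0,0,0,0.178,0],[0,0,0,0,0.178,0],[0,0,0,0,0.178,0],[0,0,0,0,0.178,0],[0,0,0,0,0.178,0]]]'; python3 go.py .4735 .292 .15 -114.6
```

```text
t: 1.5
tool_pos: [0.472, 0.2963, 0.2268]
orientation: [-1.548, 0.31, -0.311]
force: [0.8, 0.7, -1.2]
opening: 0.0699
t: 2.5
tool_pos: [0.4711, 0.2974, 0.2267]
orientation: [-1.078, 1.394, -1.394]
force: [0.1, -0.3, 0.3]
opening: 0.0699
pos [0.4711 0.2974 0.2267] yaw -104.6 t 2.5 open 0.0699 F [ 0.1 -0.3  0.3] q [0.47 0.01 1.61 0.   1.52 0.73]
shift mm (present axes) [ 4.6 76.7  3.7] turn [-0.     0.175 -0.   ]
shift in target axes [ 3.9 76.7  4.5]
```

```bash
python3 -m inch '[[[0,0,0,0,0.175,0],[4,40,4,0,0,0],[0,36,0,0,0,0],[0,0,0,0,0,0]]]' ; python3 go.py .4735 .292 .044 -114.6
python3 - <<'E'
from meas import *
s=cam("side");t=cam("top")
crop(s,205,215,120,120,5,"s6.png");crop(t,165,160,90,90,6,"t6.png")
bs=cen(s,brass(s),(245,295,45,45));print(bs[:2])
E
```

```text
t: 3.0
tool_pos: [0.4708, 0.2909, 0.1474]
orientation: [-0.985, 1.517, -1.515]
force: [-0.3, -0.6, -0.3]
opening: 0.0701
pos [0.4708 0.2909 0.1474] yaw -114.3 t 3.0 open 0.0701 F [-0.3 -0.6 -0.3] q [ 0.46  0.06  1.71 -0.    1.38  0.88]
shift mm (present axes) [ -2.6 103.4   2.4] turn [0.004 0.005 0.005]
shift in target axes [ -2.1 103.4   2. ]
(array([265.9, 320.8]), np.int32(30))
```

View pics/s6.png

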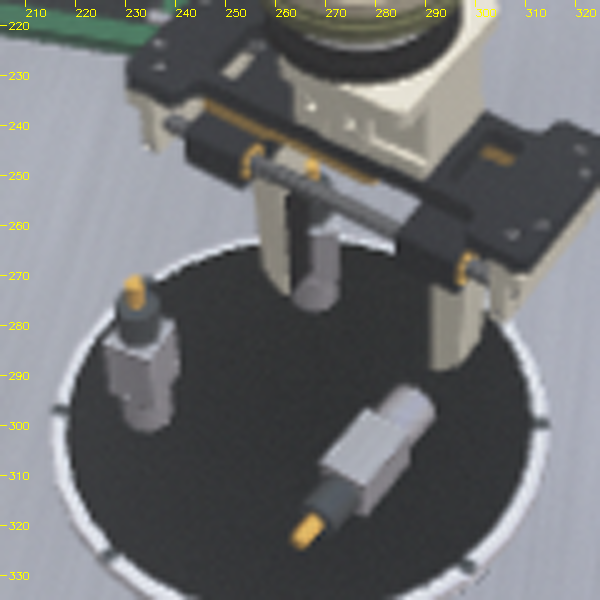

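View pics/t6.png

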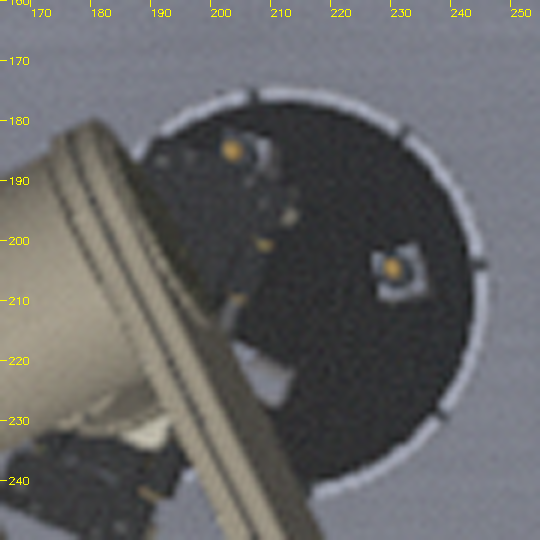

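Nothing on the disc has moved: the tip is still at side (266,321), and the jaws straddle the body. Now I'll descend.

```bash
python3 -m inch '[[[-2,30,2,0,0,0],[0,30,0,0,0,0],[0,25,0,0,0,0],[0,10,0,0,0,0],[0,5,0,0,0,0],[0,0,0,0,0,0],[0,0,0,0,0,0]]]' 50; python3 go.py .4735 .292 .044 -114.6;  python3 - <<'E'
from meas import *
s=cam("side");crop(s,205,225,120,120,5,"s7.png")
E
```

```text
t: 3.98
tool_pos: [0.4765, 0.2935, 0.0519]
orientation: [-0.976, 1.514, -1.514]
force: [0.2, -0.1, -0.6]
opening: 0.0499
pos [0.4765 0.2935 0.0519] yaw -114.29 t 3.98 open 0.0499 F [ 0.2 -0.1 -0.6] q [0.46 0.18 1.77 0.   1.19 0.88]
shift mm (present axes) [ 2.6  7.9 -2.1] turn [-0.001  0.005 -0.001]
shift in target axes [ 2.6  7.9 -2.1]
```

View pics/s7.png

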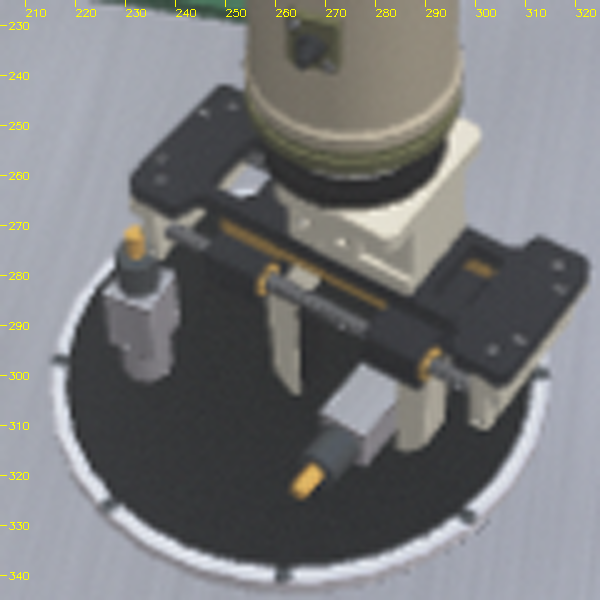

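```bash
python3 -m inch '[[[2.5,4,-2,0,0.005,0],[0,4,0,0,0,0],[0,0,0,0,0,0]]]' ; python3 go.py .4735 .292 .044 -114.6; python3 -m inch '[[[0,0,0,0,0,0],[0,0,0,0,0,0],[0,0,0,0,0,0],[0,0,0,0,0,0],[0,0,0,0,0,0]]]' 10 30; python3 go.py .4735 .292 .044 -114.6
```

```text
t: 4.4
tool_pos: [0.4724, 0.2914, 0.042]
orientation: [-0.976, 1.518, -1.518]
force: [-0.2, 0.0, 0.8]
opening: 0.0499
pos [0.4724 0.2914 0.042 ] yaw -114.58 t 4.4 open 0.0499 F [-0.2  0.   0.8] q [ 0.46  0.18  1.79 -0.    1.18  0.89]
shift mm (present axes) [-1.  -2.   0.8] turn [0.001 0.    0.001]
shift in target axes [-1.  -2.   0.8]
t: 5.03
tool_pos: [0.4729, 0.2918, 0.0428]
orientation: [-0.975, 1.518, -1.518]
force: [-0.4, -0.0, 0.7]
opening: 0.0241
pos [0.4729 0.2918 0.0428] yaw -114.58 t 5.03 open 0.0241 F [-0.4 -0.   0.7] q [0.46 0.18 1.79 0.   1.18 0.89]
shift mm (present axes) [-0.5 -1.2  0.4] turn [-0.  0. -0.]
shift in target axes [-0.5 -1.2  0.4]
```

```bash
python3 -m inch '[[[0,-10,0,0,0,0],[0,-30,0,0,0,0],[0,-45,0,0,0,0],[0,-45,0,0,0,0],[0,0,0,0,0,0]]]' ; python3 go.py .6 -.02 .17 176.4;  python3 - <<'E'
from meas import *
s=cam("side");crop(s,185,185,140,150,4,"s8.png")
E
```

```text
t: 5.65
tool_pos: [0.4755, 0.293, 0.1781]
orientation: [-0.966, 1.515, -1.516]
force: [-0.8, 0.4, -2.1]
opening: 0.0238
pos [0.4755 0.293  0.1781] yaw -114.58 t 5.65 open 0.0238 F [-0.8  0.4 -2.1] q [ 0.46  0.04  1.68 -0.    1.42  0.89]
shift mm (present axes) [232.8   7.9 243.4] turn [-1.000e-03  1.205e+00 -9.000e-03]
shift in target axes [-143.9    8.1  304.5]
```

View pics/s8.png

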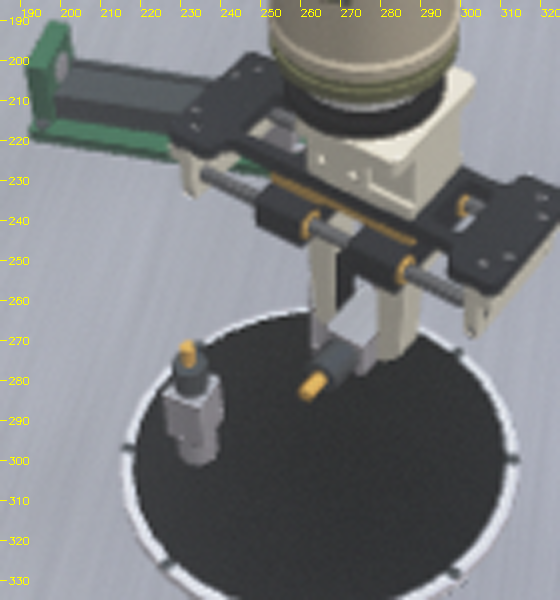

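```bash
python3 go.py .6831 -.0243 .15 176.4
```

```text
pos [0.4741 0.2922 0.1751] yaw -114.58 t 5.7 open 0.0237 F [-0.2 -0.7 -2.4] q [ 0.46  0.04  1.68 -0.    1.42  0.89]
shift mm (present axes) [201.   25.3 321.7] turn [-0.     1.205 -0.005]
shift in target axes [-228.5   25.1  302.8]
```

```bash
python3 -m inch '[[[25,0,40,0,0,0],[25,0,40,0,0,0],[25,0,40,0,0,0],[25,0,40,0,0,0],[25,0,40,0,0,0],[25,0,40,0,0,0],[25,0,40,0,0,0],[26,0,41,0,0,0]]]' && python3 -m inch '[[[0,0,0,0,0.172,0],[0,0,0,0,0.172,0],[0,0,0,0,0.172,0],[0,0,0,0,0.172,0],[0,0,0,0,0.172,0],[0,0,0,0,0.172,0],[0,0,0,0,0.173,0],[0,0,0,0,0,0]]]';python3 go.py .6831 -.0243 .12 176.4
```

```text
t: 6.7
tool_pos: [0.6804, -0.0258, 0.1698]
orientation: [-0.978, 1.521, -1.516]
force: [0.3, -0.3, -2.2]
opening: 0.0237
t: 7.7
tool_pos: [0.6798, -0.0246, 0.1701]
orientation: [-0.064, -2.188, 2.188]
force: [0.0, 0.1, -3.1]
opening: 0.0237
pos [ 0.6798 -0.0246  0.1701] yaw 176.44 t 7.7 open 0.0237 F [ 0.   0.1 -3.1] q [-0.11  0.38  1.3  -0.    1.47  1.52]
shift mm (present axes) [-3.4 50.1 -0.5] turn [0.    0.001 0.004]
shift in target axes [-3.2 50.1 -0.5]
```

```bash
python3 -m inch '[[[-3,40,0,0,0,0],[0,40,0,0,0,0],[0,0,0,0,0,0],[0,0,0,0,0,0]]]';python3 go.py .6831 -.0243 .0435 176.4;  python3 - <<'E'
from meas import *
s=cam("side");t=cam("top");crop(s,175,155,140,110,5,"s9.png");crop(t,250,115,90,100,6,"t9.png")
E
```

```text
t: 8.2
tool_pos: [0.6845, -0.0249, 0.0936]
orientation: [-0.068, -2.19, 2.191]
force: [0.6, -0.1, -0.8]
opening: 0.024
pos [ 0.6845 -0.0249  0.0936] yaw 176.49 t 8.2 open 0.024 F [ 0.6 -0.1 -0.8] q [-0.11  0.44  1.36 -0.    1.34  1.52]
shift mm (present axes) [ 1.4 50.1 -0.5] turn [-0.     0.002 -0.   ]
shift in target axes [ 1.4 50.1 -0.5]
```

View pics/s9.png

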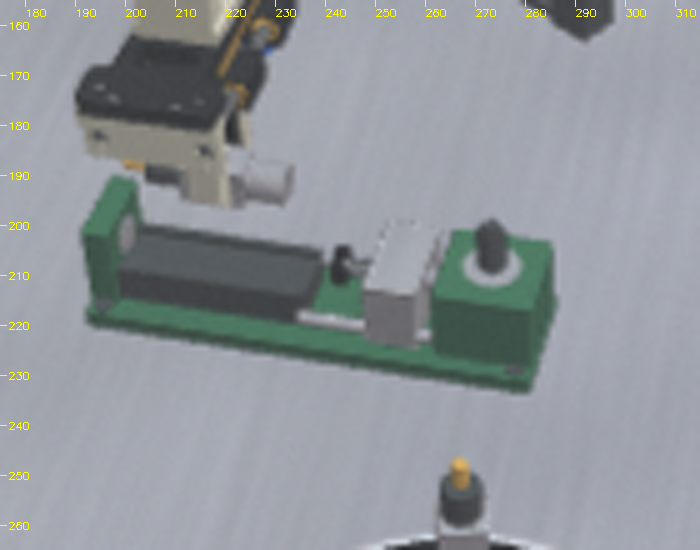

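View pics/t9.png

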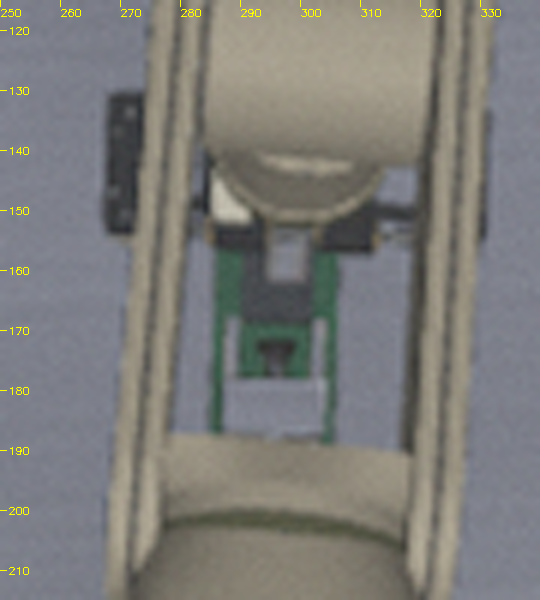

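Run:
```python
from meas import *
t=cam("top")
g=t["image"].astype(int).sum(2)//3
for r in (157,159,161): print(r,g[r,288:312])
for r in (163,165): print(r,g[r,284:312])
a=np.radians(-3.6);e=np.array([np.cos(a),np.sin(a)]);o=np.array([.6332,-.0212])
for x in (.012,.02): print("axis at collar top",x,proj(t,[*(o+x*e),.104]),"floor",proj(t,[*(o+x*e),.034]))
p,r,_=pose(); print("tcp-line collar",proj(t,[*(p[:2]-r.as_matrix()[:2,0]*-.035),.104]))
```

```text
157 [ 76  75  71  71  70  66  90 116 127 130 133 128 117  88  73  74  69  63
  87 106 111 110 107 100]
159 [ 76  79  77  77  76  71  95 119 128 131 128 124 116  87  80  82  83  76
  96 121 129 134 129 133]
161 [ 82  77  75  75  73  75  91 106 111 114 112 107  98  81  78  84  76  79
  91 120 129 127 129 128]
163 [134 108  79  78  83  79  75  74  74  75  75  72  77  75  71  73  73  72
  78  82  77  78 104 125 126 130 129 127]
165 [131 107  83  79  78  80  78  71  78  77  70  76  74  76  76  77  74  75
  77  77  79  79 114 131 127 130 129 128]
axis at collar top 0.012 [296.19446482 161.72076736] floor [295.54803899 165.07996826]
axis at collar top 0.02 [296.28119375 159.21974784] floor [295.63108425 162.69047422]
tcp-line collar [296.42623498 159.94056814]
```

Run:
```python
from meas import *
s=cam("side");t=cam("top");crop(s,205,170,45,35,14,"s10.png",5);crop(t,255,125,85,45,9,"t10.png",5)
p,r,_=pose(); m=r.as_matrix(); print(p,m.round(3))
for dz in (0,.076,.09): print(proj(t,p-m[:,1]*dz))
P=p-m[:,1]*.001  # axis
print("tail exp side",proj(s,P+m[:,0]*.040),"top",proj(t,P+m[:,0]*.04))
```

```text
[ 0.68535485 -0.02498132  0.09474535] [[-0.998  0.003 -0.063]
 [ 0.063 -0.    -0.998]
 [-0.003 -1.     0.   ]]
[296.69523935 149.68864607]
[297.48394053 145.12892443]
[297.63853629 144.23515928]
tail exp side [232.78907746 190.36193993] top [296.27482145 162.05616679]
```

View pics/s10.png

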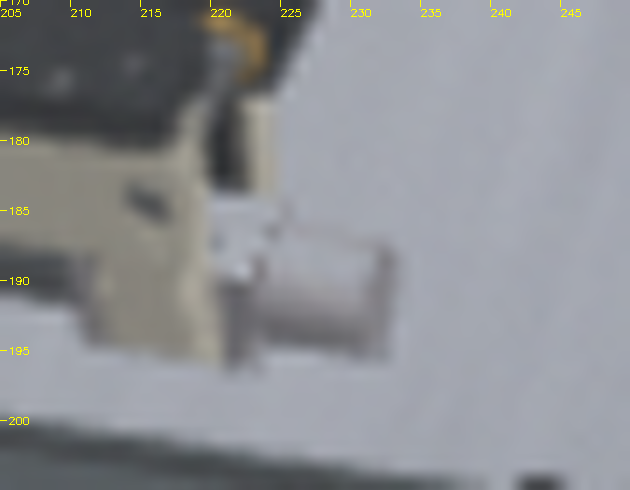

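View pics/t10.png

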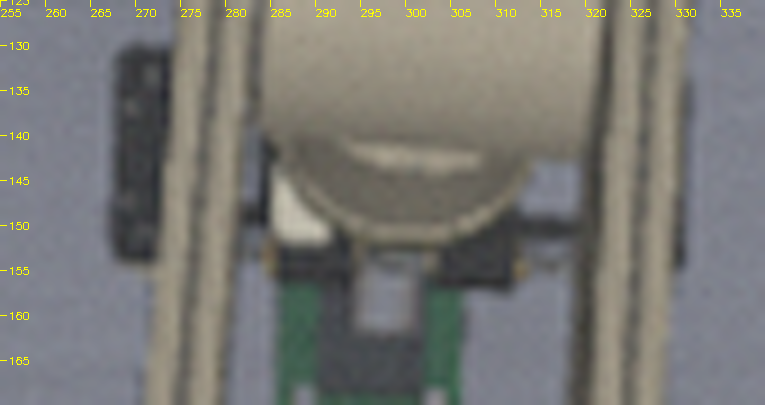

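```bash
python3 -m inch '[[[4,15,0,0,0,0],[0,15,0,0,0,0],[0,10,0,0,0,0],[0,4,0,0,0,0],[0,0,0,0,0,0],[0,0,0,0,0,0]]]';python3 go.py .6811 -.0242 .0435 176.4;  python3 - <<'E'
from meas import *
s=cam("side");t=cam("top");crop(s,175,160,120,80,6,"s11.png");crop(t,255,125,85,65,9,"t11.png",5)
E
```

```text
t: 9.2
tool_pos: [0.6807, -0.0247, 0.0493]
orientation: [-0.07, -2.19, 2.19]
force: [0.1, 0.4, -2.5]
opening: 0.0237
pos [ 0.6807 -0.0247  0.0493] yaw 176.38 t 9.2 open 0.0237 F [ 0.1  0.4 -2.5] q [-0.11  0.48  1.4  -0.    1.26  1.52]
shift mm (present axes) [-0.4  5.8 -0.5] turn [-0.    -0.    -0.001]
shift in target axes [-0.4  5.8 -0.5]
```

View pics/s11.png

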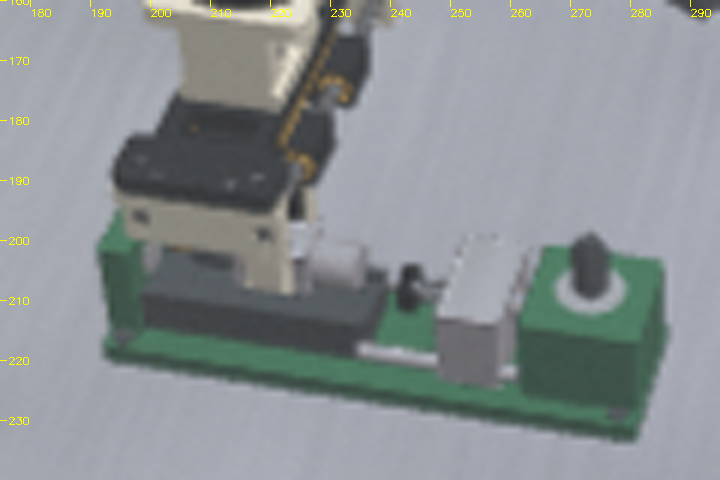

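View pics/t11.png

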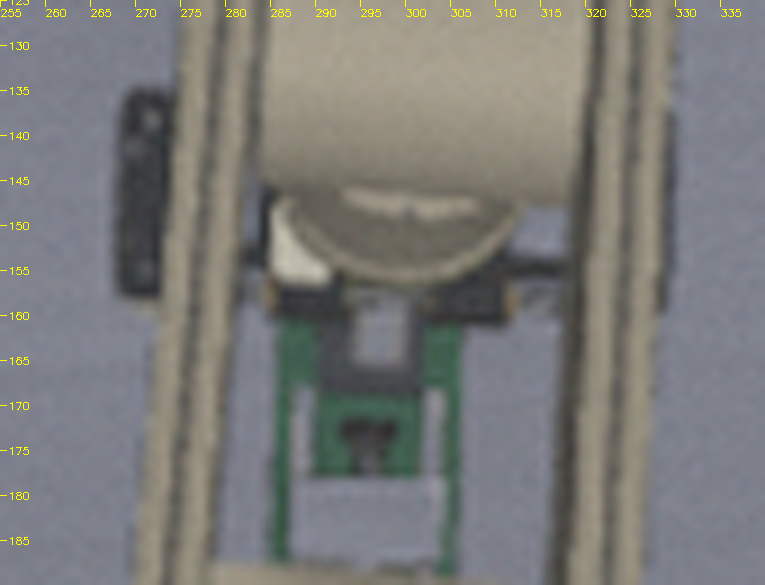

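The collar (columns 293.5–299) is centred between the lips (290–302) and the tip is short of the stop. Lowering now.

```bash
python3 -m inch '[[[0,2.5,0,0,0,0],[0,2,0,0,0,0],[0,0,0,0,0,0],[0,0,0,0,0,0]]]';python3 go.py .6811 -.0242 .0435 176.4
```

```text
t: 9.8
tool_pos: [0.6801, -0.0246, 0.0441]
orientation: [-0.069, -2.189, 2.189]
force: [0.5, 0.4, -1.7]
opening: 0.0241
pos [ 0.6801 -0.0246  0.0441] yaw 176.38 t 9.8 open 0.0241 F [ 0.5  0.4 -1.7] q [-0.11  0.48  1.4   0.    1.25  1.52]
shift mm (present axes) [-1.   0.6 -0.4] turn [ 0. -0.  0.]
shift in target axes [-1.   0.6 -0.4]
```

```bash
python3 -m inch '[[[0,1,0,0,0,0],[0,0,0,0,0,0],[0,0,0,0,0,0]]]';python3 go.py .6811 -.0242 .0435 176.4
```

```text
t: 10.18
tool_pos: [0.6801, -0.0246, 0.0431]
orientation: [-0.069, -2.189, 2.189]
force: [-0.3, -0.0, -2.1]
opening: 0.0239
pos [ 0.6801 -0.0246  0.0431] yaw 176.38 t 10.18 open 0.0239 F [-0.3 -0.  -2.1] q [-0.11  0.49  1.4   0.    1.25  1.52]
shift mm (present axes) [-0.9 -0.4 -0.5] turn [ 0. -0.  0.]
shift in target axes [-0.9 -0.4 -0.5]
```

```bash
python3 -m inch '[[[0,0.7,0,0,0,0],[0,0,0,0,0,0],[0,0,0,0,0,0]]]';python3 -m inch '[[[0,0.7,0,0,0,0],[0,0,0,0,0,0],[0,0,0,0,0,0]]]'
```

```text
t: 10.55
tool_pos: [0.6803, -0.0246, 0.0428]
orientation: [-0.069, -2.189, 2.189]
force: [-0.7, -0.0, 0.3]
opening: 0.0237
t: 10.92
tool_pos: [0.6803, -0.0246, 0.0428]
orientation: [-0.07, -2.189, 2.19]
force: [-4.7, 0.6, 6.3]
opening: 0.0241
```

Contact: z stays at 0.0428 while the force rises to 6 N, so the holder is on the floor. Releasing.

```bash
python3 -m inch '[[[0,-0.7,0,0,0,0],[0,0,0,0,0,0]]]';python3 -m inch '[[[0,0,0,0,0,0],[0,0,0,0,0,0],[0,0,0,0,0,0],[0,-10,0,0,0,0],[0,-30,0,0,0,0],[0,-50,0,0,0,0],[0,-50,0,0,0,0],[0,0,0,0,0,0]]]' 50
python3 - <<'E'
from meas import *
s=cam("side");t=cam("top");crop(s,175,160,120,80,6,"s12.png");crop(t,255,125,85,65,9,"t12.png",5)
E
```

```text
t: 11.18
tool_pos: [0.6803, -0.0246, 0.0428]
orientation: [-0.07, -2.189, 2.19]
force: [-2.7, 0.6, 3.7]
opening: 0.024
t: 12.18
tool_pos: [0.6837, -0.0249, 0.1902]
orientation: [-0.082, -2.194, 2.196]
force: [1.4, -0.1, 0.6]
opening: 0.0502
```

View pics/s12.png

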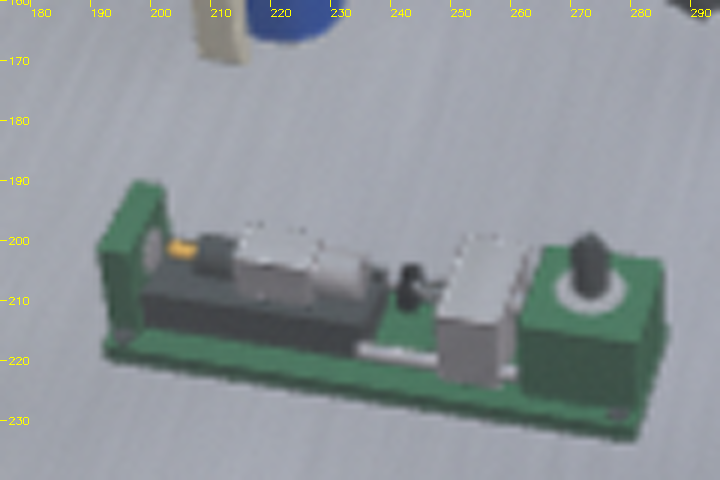

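Picture: the holder lies in the trough, with its tip at (204,201) about 6 mm short of the stop face. Next, the crank and the shaft angle, measured from the first top picture.

```bash
cat > crank.py <<'E'
from meas import *
import sys
def sym4(g,u,v,rad,dark=True):
    yy,xx=np.mgrid[0:g.shape[0],0:g.shape[1]]; d=(xx-u)+1j*(yy-v); w=np.where(abs(d)<rad,g,0)
    return np.degrees(np.angle((w*d**4).sum()))/4
E
python3 - <<'E'
from crank import *
s=cam("side");t=cam("top")
s["image"]=cv2.imread("pics/side0.png");t["image"]=cv2.imread("pics/top0.png")
g=cv2.cvtColor(t["image"],cv2.COLOR_BGR2GRAY).astype(float)
# shaft
w=np.clip(115-g,0,None); sub=w[193:203,290:301]; sub=np.where(sub>15,sub,0)
yy,xx=np.mgrid[193:203,290:301]
for rad in (3.5,4,4.5):
    u,v=295.,197.
    for _ in range(20):
        k=np.hypot(xx-u,yy-v)<rad; u,v=(xx*sub*k).sum()/(sub*k).sum(),(yy*sub*k).sum()/(sub*k).sum()
    a=sym4(np.where(w>15,w,0),u,v,rad); print("shaft",u,v,"sym angle img",a)
print("shaft at z.088",onz(t,u,v,.088),".075",onz(t,u,v,.075),".058",onz(t,u,v,.058))
# crank silhouette
m=cen(t,g<100,(370,170,40,45)); pts=np.argwhere(m[2])[:,::-1].astype(np.float32); print(m[1],cv2.minAreaRect(pts))
crop(t,370,172,36,36,16,"t13.png",2);crop(s,266,128,40,40,15,"s13.png",2)
im=g[172:212,372:402]
print(g[192:206,376:392].astype(int))
E
```

```text
shaft 294.7429078014184 197.30141843971631 sym angle img -2.744487558679503
shaft 294.7429078014184 197.30141843971631 sym angle img -2.744487558679503
shaft 294.7429078014184 197.30141843971631 sym angle img -2.744487558679503
shaft at z.088 [ 0.53355569 -0.01463864  0.088     ] .075 [ 0.53463116 -0.01502724  0.075     ] .058 [ 0.53603756 -0.01553542  0.058     ]
196 ((388.26922607421875, 191.3461456298828), (9.707253456115723, 26.34825897216797), 33.6900634765625)
[[130 128 131 132 130 131 121  93  73  72  73  73  74  70  92 121]
 [129 129 129 130 124 104  82  69  73  74  68  78  76  82 110 129]
 [129 128 129 129 110  67  61  69  72  75  70  71  80 107 127 129]
 [124 125 124 124  89  60  70  74  69  72  74  73  83 114 128 128]
 [127 126 135 108  67  62  71  68  60  65  66  74  76  87 106 125]
 [131 131 121  82  61  68  87 103  97  69  57  63  68  71 105 129]
 [128 124  91  61  65  77 109 131 127  94  58  63  69  81 113 129]
 [128 103  68  57  72  74  95 117 115  85  54  67  76 105 127 127]
 [126 103  64  57  64  74  71  87  81  63  65  70  94 119 132 126]
 [127 119 105  78  64  63  67  70  71  68  66  76 111 132 131 131]
 [128 130 125 117 100  75  54  64  61  70  71  99 126 129 130 128]
 [128 128 128 129 127 117  94  66  56  64  84 116 132 128 132 130]
 [128 126 128 128 130 129 123 105  83  97 116 128 129 131 129 130]
 [120 128 128 131 129 128 129 128 119 123 130 128 131 128 127 131]]
```

View pics/t13.png

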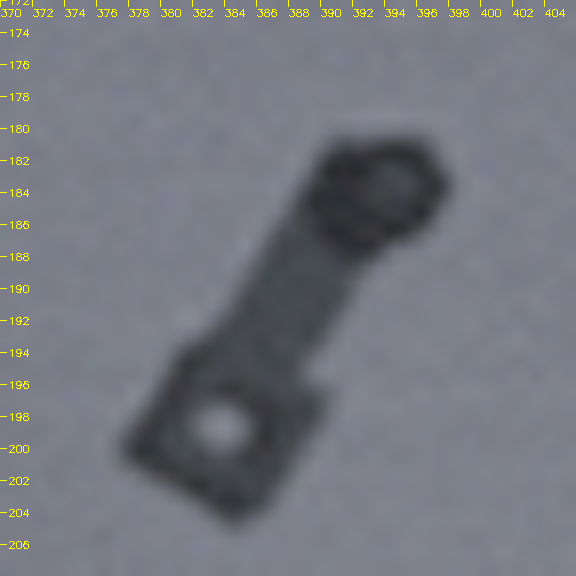

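View pics/s13.png

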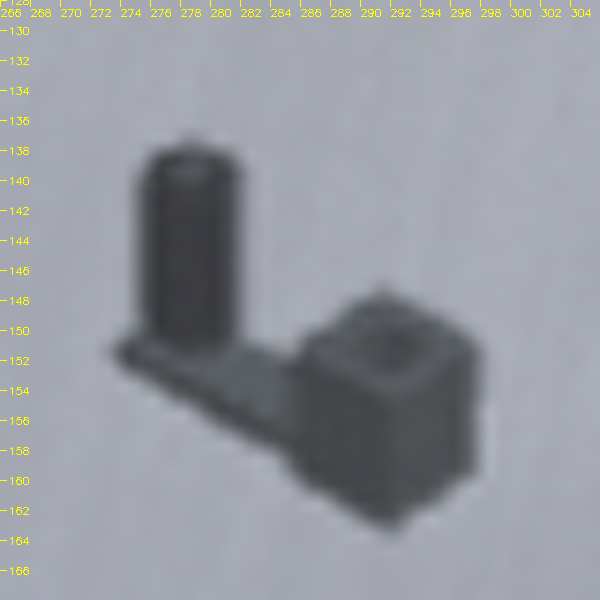

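Run:
```python
from crank import *
s=cam("side");t=cam("top")
hub=onz(s,291,150.9,.034); hubt=onz(t,383.35,197.9,.017); grS=onz(s,278,138.8,.052); grT=onz(t,393.7,183.5,.052)
print("hub side",hub,"top",hubt,"grip side",grS,"top",grT)
for a,b in ((hub,grS),(hubt,grT)):
    d=(b-a)[:2]; print(np.linalg.norm(d),"exp .055",np.degrees(np.arctan2(d[1],d[0])))
d=onz(t,388.27+10*np.cos(np.radians(56.3)),191.35-10*np.sin(np.radians(56.3)),.01)-onz(t,388.27,191.35,.01); print("rect yaw",np.degrees(np.arctan2(d[1],d[0])))
# hub vertical edges in side: bottom corners
for p in ((285.2,159.3),(291.6,162.8),(297.3,159)): print(onz(s,p[0]-.5,p[1]-.5,0))
a=-2.74; d=onz(t,294.74+3*np.cos(np.radians(a)),197.3+3*np.sin(np.radians(a)),.08)-onz(t,294.74,197.3,.08); print("corner dir world",np.degrees(np.arctan2(d[1],d[0])))
# shaft from side: tip of shaft
crop(s,258,192,30,24,20,"s14.png",2)
```

```text
hub side [ 0.52914472 -0.30649566  0.034     ] top [ 0.52964004 -0.31298876  0.017     ] grip side [ 0.57560003 -0.33996372  0.052     ] top [ 0.5733716  -0.34117063  0.052     ]
0.057255633606719154 exp .055 -35.77032447993236
0.05202563890432333 exp .055 -32.79888954384031
rect yaw -35.7511030498721
[ 5.49318020e-01 -3.07954742e-01 -1.11022302e-16]
[ 0.52660623 -0.29282182  0.        ]
[ 0.51153458 -0.31524059  0.        ]
corner dir world -88.75614972100715
```

View pics/s14.png

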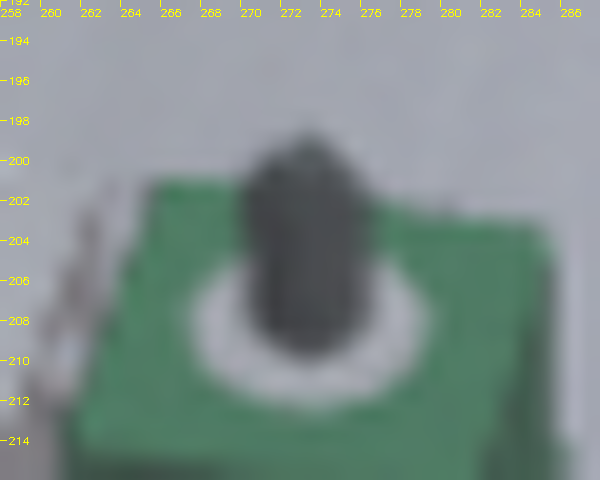

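```bash
python3 go.py .5298 -.3105 .11 145.5
```

```text
pos [ 0.6791 -0.0245  0.1803] yaw 176.38 t 12.47 open 0.0498 F [ 0.5  0.6 -0.8] q [-0.11  0.37  1.29 -0.    1.48  1.52]
shift mm (present axes) [130.7  70.7 294.9] turn [-0.001  0.539  0.003]
shift in target axes [-39.   70.3 320.2]
```

```bash
python3 -m inch '[[[16,0,37,0,0,0],[16,0,37,0,0,0],[16,0,37,0,0,0],[16,0,37,0,0,0],[17,0,37,0,0,0],[17,0,37,0,0,0],[17,0,37,0,0,0],[16,0,36,0,0,0]]]' 55 && python3 -m inch '[[[0,0,0,0,0.18,0],[0,0,0,0,0.18,0],[0,30,0,0,0.18,0],[0,40,0,0,0,0],[0,0,0,0,0,0],[0,0,0,0,0,0]]]';python3 go.py .5298 -.3105 .018 145.5;  python3 - <<'E'
from meas import *
s=cam("side");t=cam("top");crop(s,240,100,100,80,7,"s15.png");crop(t,345,150,85,70,8,"t15.png",5)
E
```

```text
t: 13.48
tool_pos: [0.5294, -0.3114, 0.181]
orientation: [-0.067, -2.19, 2.187]
force: [0.4, 0.1, -0.3]
opening: 0.0556
t: 14.22
tool_pos: [0.5309, -0.3108, 0.1131]
orientation: [-0.584, -1.877, 1.877]
force: [-0.1, 0.1, 0.4]
opening: 0.055
pos [ 0.5309 -0.3108  0.1131] yaw 145.46 t 14.22 open 0.055 F [-0.1  0.1  0.4] q [-0.61  0.25  1.57  0.    1.33  1.56]
shift mm (present axes) [ 1.1 95.1  0.4] turn [ 0.    -0.001  0.   ]
shift in target axes [ 1.1 95.1  0.4]
```

View pics/s15.png

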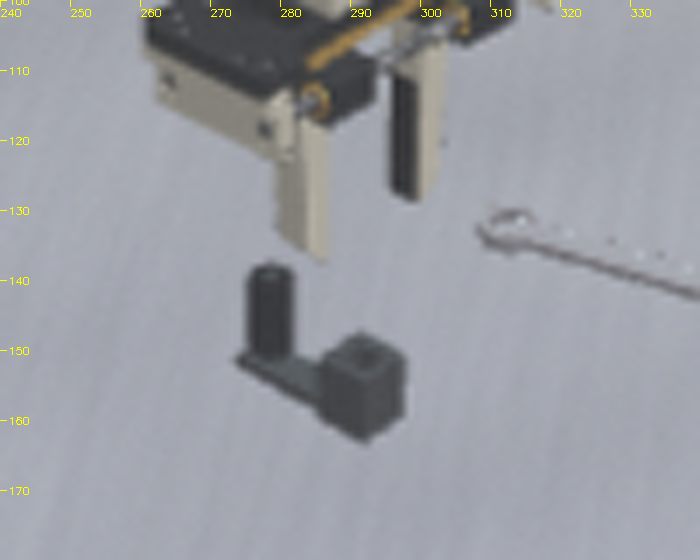

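View pics/t15.png

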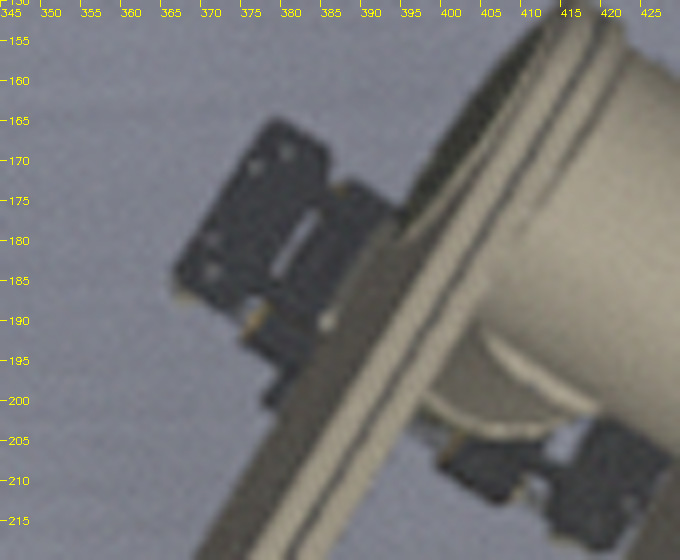

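```bash
python3 -m inch '[[[1,30,0,0,0,0],[0,30,0,0,0,0],[0,18,0,0,0,0],[0,8,0,0,0,0],[0,0,0,0,0,0],[0,0,0,0,0,0]]]';python3 go.py .5298 -.3105 .018 145.5;  python3 - <<'E'
from meas import *
s=cam("side");crop(s,250,110,80,65,8,"s16.png")
E
```

```text
t: 15.08
tool_pos: [0.5308, -0.3108, 0.0278]
orientation: [-0.586, -1.877, 1.879]
force: [0.5, -0.4, 0.8]
opening: 0.0549
pos [ 0.5308 -0.3108  0.0278] yaw 145.44 t 15.07 open 0.0549 F [ 0.5 -0.4  0.8] q [-0.61  0.34  1.62 -0.    1.18  1.56]
shift mm (present axes) [1.  9.8 0.4] turn [-0.    -0.001 -0.002]
shift in target axes [1.  9.8 0.4]
```

View pics/s16.png

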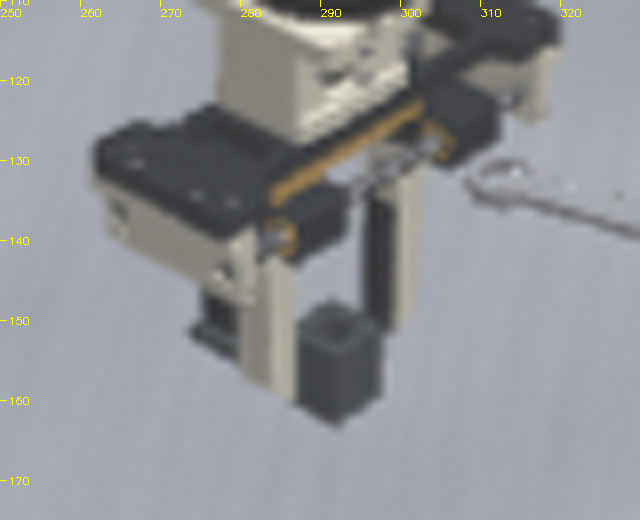

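```bash
python3 -m inch '[[[1.5,5,0.5,0,0,0],[0,4,0,0,0,0],[0,0,0,0,0,0],[0,0,0,0,0,0]]]';python3 -m inch '[[[0,0,0,0,0,0],[0,0,0,0,0,0],[0,0,0,0,0,0],[0,0,0,0,0,0],[0,0,0,0,0,0],[0,0,0,0,0,0]]]' 10 45;python3 go.py .5354 -.0151 .12 136.2
```

```text
t: 15.62
tool_pos: [0.5284, -0.3097, 0.0174]
orientation: [-0.584, -1.877, 1.877]
force: [0.1, -0.4, 0.5]
opening: 0.0556
t: 16.38
tool_pos: [0.5284, -0.3098, 0.0175]
orientation: [-0.584, -1.877, 1.877]
force: [0.2, -0.4, 1.6]
opening: 0.0275
pos [ 0.5284 -0.3098  0.0175] yaw 145.44 t 16.38 open 0.0275 F [ 0.2 -0.4  1.6] q [-0.61  0.35  1.63 -0.    1.16  1.56]
shift mm (present axes) [ 161.4 -102.5 -246.6] turn [-0.     0.161 -0.   ]
shift in target axes [ 198.9 -102.5 -217.5]
```

```bash
python3 -m inch '[[[0,-15,0,0,0,0],[0,-40,0,0,0,0],[0,-50,0,0,0,0],[0,-30,0,0,0,0],[0,0,0,0,0,0]]]'; python3 -m inch '[[[20,0,-30,0,0,0],[20,0,-30,0,0,0],[20,0,-30,0,0,0],[20,0,-30,0,0,0],[20,0,-31,0,0,0],[20,0,-31,0,0,0],[20,0,-31,0,0,0],[20,0,-31,0,0,0]]]';  python3 -m inch '[[[0,0,0,0,0.081,0],[0,0,0,0,0.08,0],[0,0,0,0,0,0],[0,0,0,0,0,0]]]';python3 go.py .5354 -.0151 .12 136.2
python3 - <<'E'
from meas import *
s=cam("side");t=cam("top");crop(s,200,130,120,100,6,"s17.png");crop(t,245,140,90,80,8,"t17.png",5)
E
```

```text
t: 17.0
tool_pos: [0.5303, -0.311, 0.1566]
orientation: [-0.591, -1.878, 1.882]
force: [0.1, 0.4, -2.5]
opening: 0.0278
t: 18.0
tool_pos: [0.5336, -0.0167, 0.1501]
orientation: [-0.58, -1.876, 1.877]
force: [1.0, -0.8, -2.3]
opening: 0.0276
t: 18.5
tool_pos: [0.5344, -0.0181, 0.1513]
orientation: [-0.71, -1.774, 1.775]
force: [-0.3, -0.4, -3.0]
opening: 0.0277
pos [ 0.5344 -0.0181  0.1513] yaw 136.3 t 18.5 open 0.0277 F [-0.3 -0.4 -3. ] q [-0.13  0.    1.76 -0.    1.38  2.2 ]
shift mm (present axes) [ 1.3 31.3 -2.9] turn [-0.001  0.002  0.001]
shift in target axes [ 1.3 31.3 -2.8]
```

View pics/s17.png

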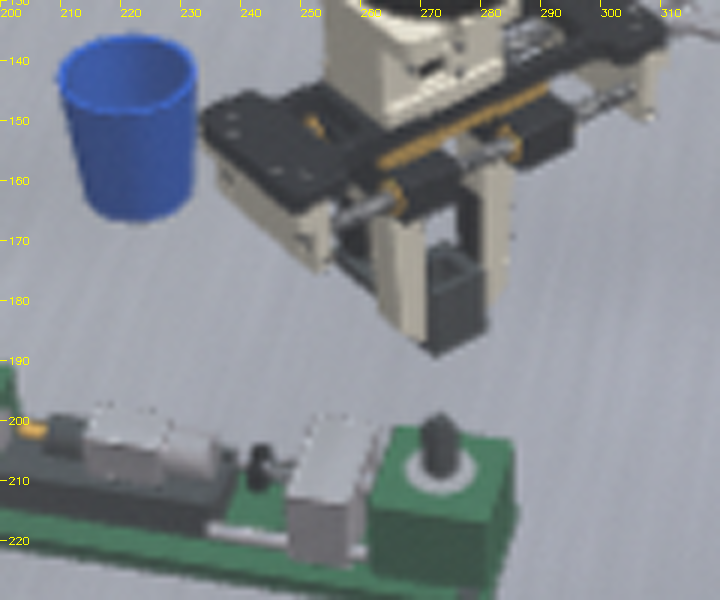

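View pics/t17.png

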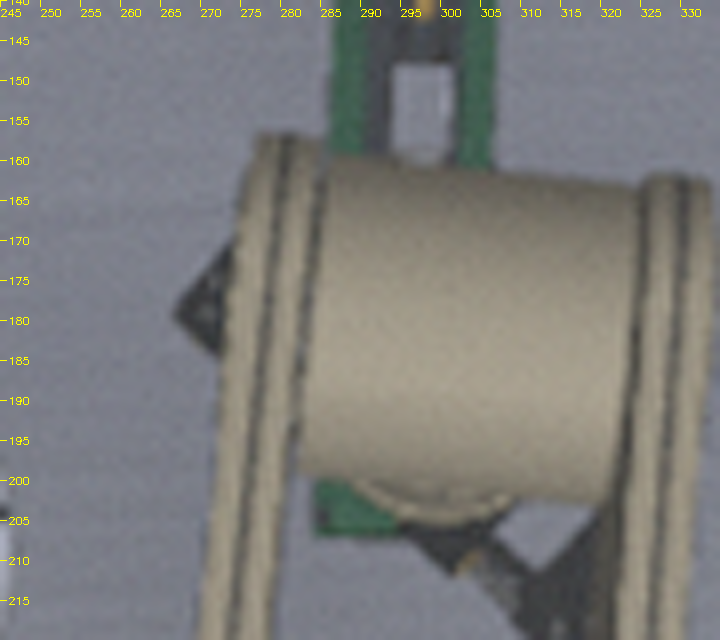

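Run:
```python
from meas import *
s=cam("side");crop(s,256,160,36,36,17,"s18.png",2)
p,r,_=pose();m=r.as_matrix();print(p)
c=p+m[:,1]*.0175
for dx,dz in ((.014,.014),(.014,-.014),(-.014,-.014),(-.014,.014)):
    for up in (0,.034): print(dx,dz,up,proj(s,c+m[:,0]*dx+m[:,2]*dz-m[:,1]*up).round(1))
```

```text
[ 0.5348936  -0.01814665  0.15208534]
0.014 0.014 0 [280.8 184.7]
0.014 0.014 0.034 [280.7 174.3]
0.014 -0.014 0 [272. 189.]
0.014 -0.014 0.034 [271.8 178.6]
-0.014 -0.014 0 [265.6 183.4]
-0.014 -0.014 0.034 [265.2 173.1]
-0.014 0.014 0 [274.3 179.3]
-0.014 0.014 0.034 [274.1 169. ]
```

View pics/s18.png

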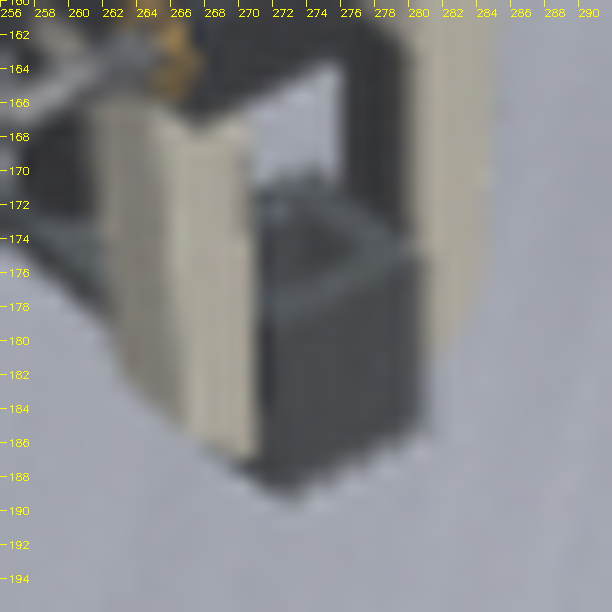

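Run:
```python
from meas import *
s=cam("side");t=cam("top")
for xy in ((.5354,-.0151),(.5350,-.0150)):
  c=np.array([*xy,.058])
  for yaw in (-43.8,-36,-50):
    a=np.radians(yaw);u=np.array([np.cos(a),np.sin(a),0]);v=np.array([-np.sin(a),np.cos(a),0])
    P=[proj(s,c+.006*(i*u+j*v)).round(1).tolist() for i,j in ((1,1),(1,-1),(-1,-1),(-1,1))]
    print(xy,yaw,P,proj(s,c+[0,0,.03]).round(1),proj(s,c+[0,0,.015]).round(2))
g=cv2.cvtColor(s["image"],cv2.COLOR_BGR2GRAY).astype(int)
for r in range(197,213): print(r,g[r,264:283])
```

```text
(0.5354, -0.0151) -43.8 [[270.1, 206.6], [273.7, 204.7], [276.4, 207.1], [272.8, 209.0]] [273.1 198.4] [273.15 202.65]
(0.5354, -0.0151) -36 [[270.1, 206.8], [273.3, 204.7], [276.4, 206.8], [273.2, 209.0]] [273.1 198.4] [273.15 202.65]
(0.5354, -0.0151) -50 [[270.2, 206.3], [274.0, 204.8], [276.3, 207.3], [272.4, 208.9]] [273.1 198.4] [273.15 202.65]
(0.535, -0.015) -43.8 [[270.2, 206.6], [273.8, 204.8], [276.5, 207.1], [272.9, 209.0]] [273.2 198.4] [273.29 202.69]
(0.535, -0.015) -36 [[270.2, 206.9], [273.4, 204.8], [276.5, 206.9], [273.3, 209.0]] [273.2 198.4] [273.29 202.69]
(0.535, -0.015) -50 [[270.3, 206.4], [274.2, 204.8], [276.4, 207.4], [272.6, 208.9]] [273.2 198.4] [273.29 202.69]
197 [163 164 165 165 166 164 164 164 166 165 166 166 166 166 166 168 170 168
 167]
198 [163 164 165 165 165 164 163 160 157 146 161 169 166 166 166 169 169 168
 167]
199 [163 165 165 166 164 163 156 135 116  94 119 159 166 166 169 170 168 166
 167]
200 [162 159 157 158 159 154 128  82  83  86  88 118 162 166 167 170 168 166
 167]
201 [156 122 105 110 112 112  76  70  72  79  78  93 130 159 164 166
[... 227 characters left out ...]
75  78  94 114 107 108 109 108
 107]
205 [105 110 107 110 122 136 105  67  70  75  76  83 113 146 116 109 109 107
 107]
206 [110 107 107 119 150 158 104  66  68  75  75  81 119 165 147 112 108 108
 108]
207 [110 108 113 135 168 158 109  66  68  70  76  82 122 170 163 132 107 109
 108]
208 [111 108 112 133 168 163 133  79  70  72  77  97 140 170 163 130 108 107
 106]
209 [108 109 108 123 161 167 162 136 102  89 107 140 167 168 155 118 109 107
 108]
210 [108 107 108 114 140 162 166 166 162 151 165 166 165 156 132 109 110 108
 107]
211 [107 108 108 107 109 127 151 163 163 165 164 161 155 127 107 108 107 106
 104]
212 [108 108 108 107 108 108 110 120 124 134 130 117 107 108 107 107 107 106
 104]
```

```bash
python3 go.py .5350 -.0151 .112 137.5; python3 -m inch '[[[1,20,-3,0,-0.02,0],[0,18,0,0,0,0],[0,0,0,0,0,0],[0,0,0,0,0,0],[0,0,0,0,0,0]]]';python3 go.py .5350 -.0151 .112 137.5
python3 - <<'E'
from meas import *
s=cam("side");crop(s,252,170,40,46,13,"s19.png",2)
E
```

```text
pos [ 0.5351 -0.0181  0.1524] yaw 136.23 t 18.75 open 0.0276 F [ 0.3 -0.4 -2.5] q [-0.13  0.    1.76  0.    1.38  2.21]
shift mm (present axes) [ 2.1 40.4 -2.1] turn [ 0.    -0.022  0.   ]
shift in target axes [ 2.1 40.4 -2.2]
t: 19.38
tool_pos: [0.5371, -0.0153, 0.1154]
orientation: [-0.699, -1.788, 1.787]
force: [0.2, -0.8, -3.3]
opening: 0.0281
pos [ 0.5371 -0.0153  0.1154] yaw 137.35 t 19.38 open 0.0281 F [ 0.2 -0.8 -3.3] q [-0.12  0.04  1.79  0.    1.31  2.19]
shift mm (present axes) [1.7 3.4 1.3] turn [ 0.001 -0.003 -0.001]
shift in target axes [1.7 3.4 1.3]
```

View pics/s19.png

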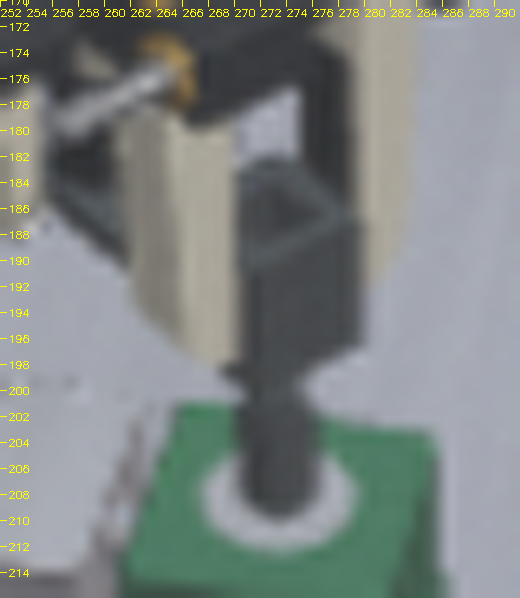

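```bash
python3 -m inch '[[[1.7,3,1.3,0,0,0],[0,0,0,0,0,0],[0,0,0,0,0,0]]]';python3 go.py .5350 -.0151 .107 137.5; python3 -m inch '[[[0,2,0,0,0,0],[0,2,0,0,0,0],[0,2,0,0,0,0],[0,0,0,0,0,0]]]';python3 go.py .5350 -.0151 .107 137.5
```

```text
t: 19.8
tool_pos: [0.5342, -0.015, 0.1114]
orientation: [-0.697, -1.787, 1.787]
force: [-0.2, -0.2, -2.7]
opening: 0.0275
pos [ 0.5342 -0.015   0.1114] yaw 137.36 t 19.8 open 0.0275 F [-0.2 -0.2 -2.7] q [-0.12  0.04  1.8  -0.    1.3   2.19]
shift mm (present axes) [-0.6  4.4 -0.4] turn [-0.    -0.002 -0.   ]
shift in target axes [-0.6  4.4 -0.4]
t: 20.3
tool_pos: [0.5342, -0.0149, 0.1051]
orientation: [-0.697, -1.787, 1.787]
force: [0.3, -0.4, -2.6]
opening: 0.0277
pos [ 0.5342 -0.0149  0.1051] yaw 137.36 t 20.3 open 0.0277 F [ 0.3 -0.4 -2.6] q [-0.12  0.05  1.8   0.    1.29  2.19]
shift mm (present axes) [-0.7 -1.9 -0.5] turn [-0.    -0.002  0.   ]
shift in target axes [-0.7 -1.9 -0.5]
```

```bash
python3 -m inch '[[[-0.6,1,-0.4,0,0,0],[0,1,0,0,0,0],[0,1,0,0,0,0],[0,0,0,0,0,0]]]';python3 -m inch '[[[0,1,0,0,0,0],[0,1,0,0,0,0],[0,0,0,0,0,0]]]';python3 -m inch '[[[0,1,0,0,0,0],[0,1,0,0,0,0],[0,0,0,0,0,0]]]'
```

```text
t: 20.8
tool_pos: [0.5353, -0.0151, 0.1031]
orientation: [-0.698, -1.787, 1.787]
force: [-2.5, 0.4, 4.2]
opening: 0.0276
t: 21.18
tool_pos: [0.5358, -0.0151, 0.1024]
orientation: [-0.699, -1.788, 1.787]
force: [-6.3, 0.6, 12.9]
opening: 0.0275
t: 21.55
tool_pos: [0.5362, -0.0151, 0.102]
orientation: [-0.7, -1.789, 1.787]
force: [-12.2, 2.0, 25.2]
opening: 0.0278
```

```bash
python3 -m inch '[[[0,-4,0,0,0,0],[1,0,0.9,0,0,0],[0,0,0,0,0,0]]]';python3 -m inch '[[[0,1,0,0,0,0],[0,1,0,0,0,0],[0,0,0,0,0,0]]]';python3 -m inch '[[[0,1,0,0,0,0],[0,1,0,0,0,0],[0,0,0,0,0,0]]]'
```

```text
t: 21.92
tool_pos: [0.5346, -0.0151, 0.1031]
orientation: [-0.7, -1.788, 1.787]
force: [2.2, 0.0, 4.4]
opening: 0.0276
t: 22.3
tool_pos: [0.5349, -0.0152, 0.1025]
orientation: [-0.7, -1.788, 1.787]
force: [-2.7, 1.5, 16.1]
opening: 0.0276
t: 22.68
tool_pos: [0.5351, -0.0146, 0.1006]
orientation: [-0.7, -1.79, 1.786]
force: [-2.3, 4.6, 16.5]
opening: 0.028
```

```bash
python3 -m inch '[[[0,1,0,0,0.05,0],[0,0,0,0,0.05,0],[0,0,0,0,0,0]]]';python3 -m inch '[[[0,0,0,0,-0.1,0],[0,0,0,0,-0.05,0],[0,0,0,0,0,0]]]'
```

```text
t: 23.05
tool_pos: [0.5351, -0.0146, 0.1005]
orientation: [-0.776, -1.723, 1.72]
force: [-7.5, 4.5, 23.6]
opening: 0.0279
t: 23.42
tool_pos: [0.5354, -0.0146, 0.1005]
orientation: [-0.661, -1.823, 1.819]
force: [-5.0, 3.4, 22.5]
opening: 0.0276
```

Run:
```python
from meas import *
s=cam("side");crop(s,245,170,50,46,13,"s20.png",2)
p,r,_=pose();m=r.as_matrix();print(p,"yaw",np.degrees(np.arctan2(m[1,0],m[0,0])),m.round(3))
c=p+m[:,1]*.0175
for dx,dz in ((.014,.014),(.014,-.014)):
    for up in (0,.034): print(dx,dz,up,proj(s,c+m[:,0]*dx+m[:,2]*dz-m[:,1]*up).round(1)+.5)
```

```text
[ 0.53540403 -0.01462034  0.1005149 ] yaw 140.24517083564132 [[-0.769  0.004 -0.639]
 [ 0.64   0.001 -0.769]
 [-0.003 -1.    -0.003]]
0.014 0.014 0 [281.  200.8]
0.014 0.014 0.034 [281.  190.9]
0.014 -0.014 0 [272.9 205.4]
0.014 -0.014 0.034 [272.8 195.6]
```

View pics/s20.png

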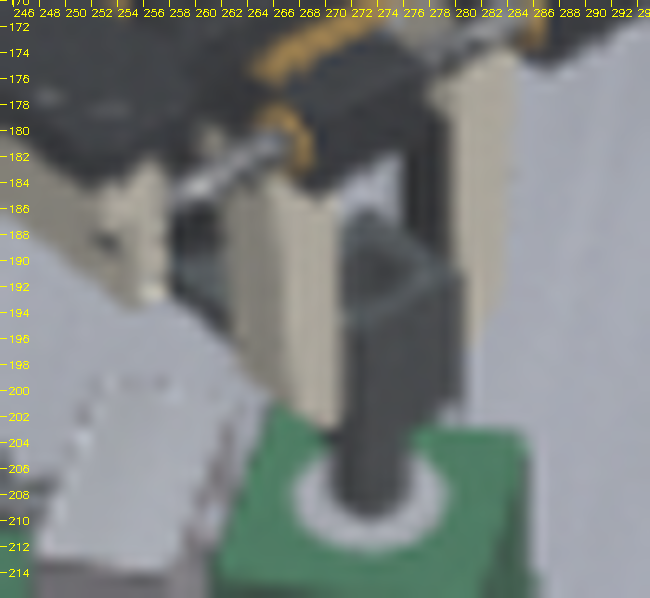

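```bash
python3 -m inch '[[[0,-3,0,0,0.04,0],[1.2,0,0.4,0,0,0],[0,0,0,0,0,0]]]';python3 -m inch '[[[0,1.5,0,0,0,0],[0,1.5,0,0,0,0],[0,0,0,0,0,0]]]';python3 go.py .535 -.0151 .0755 138
```

```text
t: 23.85
tool_pos: [0.5344, -0.0142, 0.1012]
orientation: [-0.694, -1.797, 1.793]
force: [7.2, 2.2, 2.2]
opening: 0.0277
t: 24.22
tool_pos: [0.5345, -0.0136, 0.0991]
orientation: [-0.693, -1.798, 1.792]
force: [7.5, 6.6, 0.7]
opening: 0.0277
pos [ 0.5345 -0.0136  0.0991] yaw 137.94 t 24.23 open 0.0277 F [7.5 6.6 0.7] q [-0.12  0.05  1.81  0.    1.27  2.18]
shift mm (present axes) [-1.3 23.6  0.8] turn [ 0.004 -0.001 -0.002]
shift in target axes [-1.4 23.6  0.8]
```

```bash
python3 -m inch '[[[0,0,-0.9,0,0,0],[0,1.5,0,0,0,0],[0,1.5,0,0,0,0],[0,0,0,0,0,0]]]';python3 -m inch '[[[0,1.5,0,0,0,0],[0,1.5,0,0,0,0],[0,0,0,0,0,0]]]';python3 go.py .535 -.0151 .0755 138
```

```text
t: 24.72
tool_pos: [0.5342, -0.0127, 0.0945]
orientation: [-0.691, -1.797, 1.792]
force: [6.2, 6.1, 0.8]
opening: 0.0278
t: 25.1
tool_pos: [0.5343, -0.0127, 0.0916]
orientation: [-0.691, -1.797, 1.792]
force: [7.1, 6.2, -0.4]
opening: 0.0277
pos [ 0.5343 -0.0127  0.0916] yaw 137.95 t 25.1 open 0.0277 F [ 7.1  6.2 -0.4] q [-0.12  0.06  1.82  0.    1.26  2.18]
shift mm (present axes) [-2.1 16.1  1.3] turn [ 0.003 -0.001 -0.001]
shift in target axes [-2.1 16.1  1.3]
```

```bash
python3 -m inch '[[[0,2,0,0,0,0],[0,2,0,0,0,0],[0,2,0,0,0,0],[0,2,0,0,0,0],[0,0,0,0,0,0]]]';python3 -m inch '[[[0,2,0,0,0,0],[0,2,0,0,0,0],[0,2,0,0,0,0],[0,0,0,0,0,0],[0,0,0,0,0,0]]]';python3 go.py .535 -.0151 .0755 138
```

```text
t: 25.72
tool_pos: [0.5344, -0.0127, 0.0836]
orientation: [-0.691, -1.797, 1.792]
force: [7.1, 6.1, -0.4]
opening: 0.0274
t: 26.35
tool_pos: [0.5345, -0.0127, 0.0776]
orientation: [-0.692, -1.797, 1.792]
force: [6.7, 6.7, -0.4]
opening: 0.0278
pos [ 0.5345 -0.0127  0.0776] yaw 137.95 t 26.35 open 0.0278 F [ 6.7  6.7 -0.4] q [-0.12  0.08  1.83  0.    1.24  2.18]
shift mm (present axes) [-2.   2.1  1.4] turn [ 0.003 -0.001 -0.001]
shift in target axes [-2.   2.1  1.4]
```

```bash
python3 -m inch '[[[0,1,0,0,0,0],[0,1,0,0,0,0],[0,1,0,0,0,0],[0,0,0,0,0,0]]]'
python3 - <<'E'
from meas import *
s=cam("side");crop(s,225,160,75,66,10,"s21.png",5)
E
```

```text
t: 26.85
tool_pos: [0.5345, -0.0127, 0.0755]
orientation: [-0.692, -1.797, 1.792]
force: [3.2, 6.9, 7.8]
opening: 0.0278
```

View pics/s21.png

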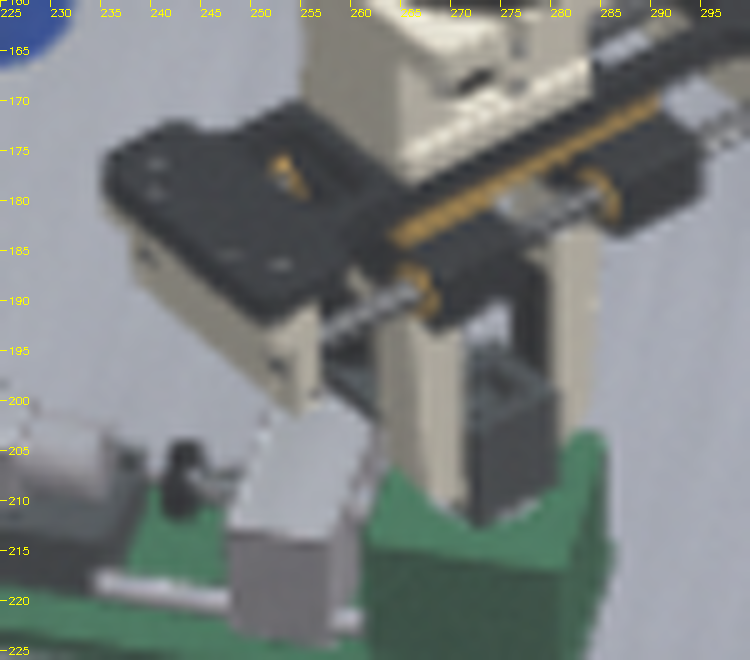

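The hub is down on the gearbox: z is 0.0755, as expected, and the contact force has risen. I'll release and back off to see it.

```bash
python3 -m inch '[[[0,-1,0,0,0,0],[0,0,0,0,0,0],[0,0,0,0,0,0],[0,0,0,0,0,0],[0,-10,0,0,0,0],[0,-40,0,0,0,0],[0,-50,0,0,0,0],[0,-30,0,0,0,0]]]' 55; python3 -m inch '[[[40,0,0,0,0,0],[40,0,0,0,0,0],[40,0,0,0,0,0],[0,0,0,0,0,0]]]';python3 - <<'E'
from meas import *
s=cam("side");t=cam("top");crop(s,175,160,125,80,6,"s22.png",5);crop(t,265,125,75,90,8,"t22.png",5)
E
```

```text
t: 27.9
tool_pos: [0.5342, -0.0141, 0.2093]
orientation: [-0.694, -1.796, 1.794]
force: [0.8, -0.7, -0.6]
opening: 0.055
t: 28.4
tool_pos: [0.443, 0.0678, 0.2063]
orientation: [-0.689, -1.796, 1.794]
force: [0.8, -0.1, -0.4]
opening: 0.0549
```

View pics/s22.png

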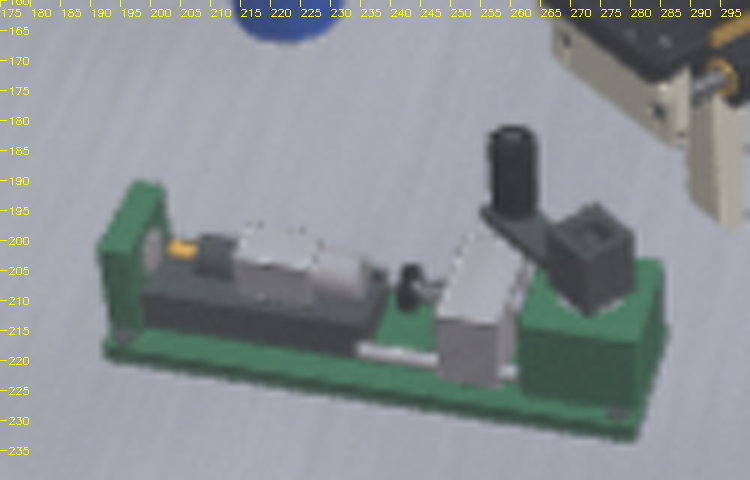

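View pics/t22.png

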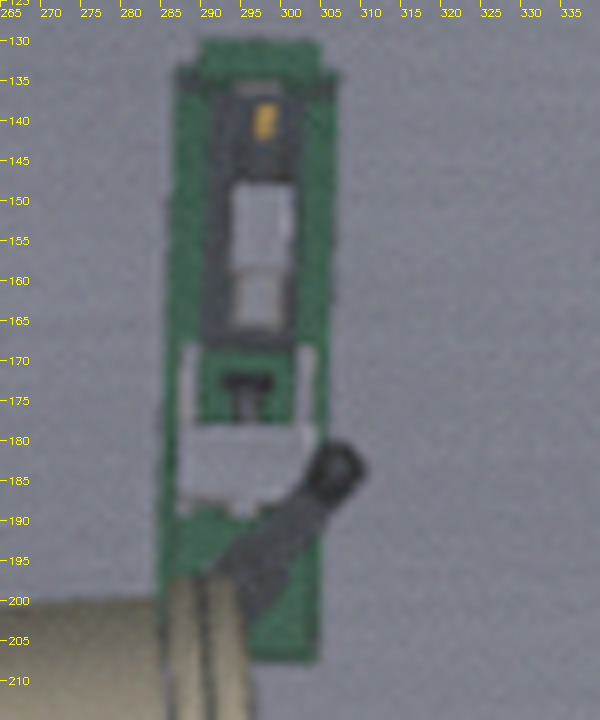

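Both views show the crank seated, with the hub on the gearbox, the arm pointing away from the robot and to its right, and the grip at top (306,183) / side (258,182). The holder lies between the lips.

```bash
python3 - <<'E'
from meas import *
s=cam("side");t=cam("top")
print(onz(t,305.9,183.2,.110),onz(s,258.2,181.8,.110))
gt=onz(s,258.2,181.8,.110); print(tri(s,(258.2,181.8),t,(305.9,183.2)))
c=np.array([.5352,-.0148])
for g in (onz(t,305.9,183.2,.110),gt): d=g[:2]-c; print(np.linalg.norm(d),np.degrees(np.arctan2(d[1],d[0])))
E
python3 go.py .575 -.0525 .15 137
```

```text
[ 0.57531075 -0.05033597  0.11      ] [ 0.58140492 -0.05079513  0.11      ]
(array([ 0.57818961, -0.04991442,  0.11076148]), np.float64(0.005945273041722525))
0.05358803326093441 -41.539215382306566
0.05857084431927972 -37.91974414766619
pos [0.4447 0.066  0.206 ] yaw 137.91 t 28.6 open 0.0549 F [-0.1  0.1 -0.2] q [ 0.03 -0.28  1.92 -0.    1.5   2.34]
shift mm (present axes) [-176.    56.1    0.6] turn [ 0.     0.016 -0.001]
shift in target axes [-176.1   56.    -2.2]
```

```bash
python3 -m inch '[[[-44,0,0,0,0,0],[-44,0,0,0,0,0],[-44,0,0,0,0,0],[-44,25,0,0,0.01,0],[0,25,0,0,0,0],[0,0,0,0,0,0],[0,0,0,0,0,0]]]' 50;python3 go.py .5767 -.0509 .083 137.5
python3 - <<'E'
from meas import *
s=cam("side");crop(s,225,140,75,75,9,"s23.png",5)
E
```

```text
t: 29.48
tool_pos: [0.5751, -0.0517, 0.1562]
orientation: [-0.698, -1.787, 1.787]
force: [-0.5, 0.2, 1.0]
opening: 0.0502
pos [ 0.5751 -0.0517  0.1562] yaw 137.34 t 29.48 open 0.0502 F [-0.5  0.2  1. ] q [-0.18  0.11  1.64 -0.    1.39  2.14]
shift mm (present axes) [-0.6 73.2 -1.7] turn [ 0.    -0.003 -0.   ]
shift in target axes [-0.7 73.2 -1.7]
```

View pics/s23.png

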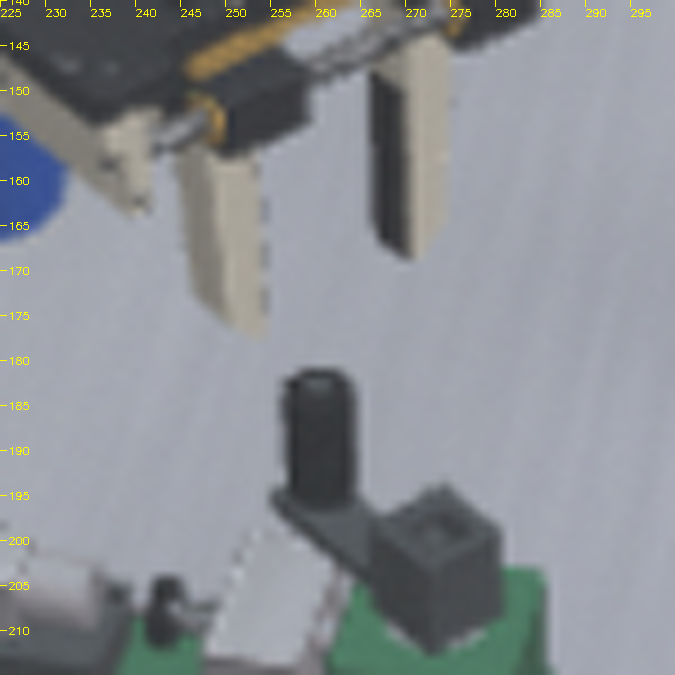

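```bash
python3 -m inch '[[[-0.6,35,-1.7,0,0,0],[0,25,0,0,0,0],[0,10,0,0,0,0],[0,0,0,0,0,0],[0,0,0,0,0,0]]]';python3 go.py .5767 -.0509 .083 137.5
python3 - <<'E'
from meas import *
s=cam("side");crop(s,225,140,75,75,9,"s24.png",5)
E
```

```text
t: 30.15
tool_pos: [0.5774, -0.0507, 0.0873]
orientation: [-0.7, -1.788, 1.787]
force: [0.6, -0.5, -0.5]
opening: 0.0499
pos [ 0.5774 -0.0507  0.0873] yaw 137.37 t 30.15 open 0.0499 F [ 0.6 -0.5 -0.5] q [-0.18  0.18  1.69 -0.    1.26  2.14]
shift mm (present axes) [0.4 4.2 0.6] turn [ 0.001 -0.002 -0.002]
shift in target axes [0.4 4.3 0.6]
```

View pics/s24.png

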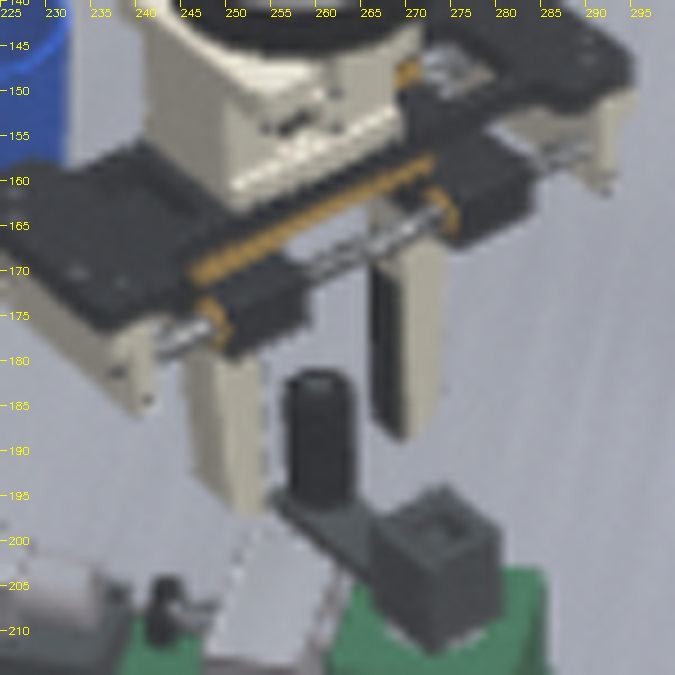

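```bash
python3 -m inch '[[[0,4,0,0,0,0],[0,0,0,0,0,0]]]';python3 -m inch '[[[0,0,0,0,0,0],[0,0,0,0,0,0],[0,0,0,0,0,0],[0,0,0,0,0,0],[0,0,0,0,0,0],[0,0,0,0,0,0]]]' 5 30;python3 go.py .5767 -.0509 .083 137.5
```

```text
t: 30.45
tool_pos: [0.5762, -0.0506, 0.0814]
orientation: [-0.697, -1.787, 1.787]
force: [0.1, 1.1, -0.7]
opening: 0.0503
t: 31.2
tool_pos: [0.5763, -0.0506, 0.0815]
orientation: [-0.697, -1.787, 1.787]
force: [0.2, -1.0, 1.5]
opening: 0.0215
pos [ 0.5763 -0.0506  0.0815] yaw 137.36 t 31.2 open 0.0215 F [ 0.2 -1.   1.5] q [-0.18  0.19  1.7  -0.    1.26  2.14]
shift mm (present axes) [-0.5 -1.5  0. ] turn [ 0.    -0.002 -0.   ]
shift in target axes [-0.5 -1.5  0. ]
```

```bash
python3 -m inch '[[[4.2,0,21,0,0,0],[11.9,0,17.9,0,0,0],[17.9,0,11.9,0,0,0],[21,0,4.2,0,0,0],[0,0,0,0,0,0]]]'
cat > ck.py <<'E'
from h import *
p,r,s=pose(); d=p[:2]-[.5352,-.0148]; print("t",round(s["t"],2),"r",np.linalg.norm(d).round(4),"ang",np.degrees(np.arctan2(d[1],d[0])).round(1),"z",p[2].round(4),"F",np.round(s["force"],1),"F tool",r.inv().apply(s["force"]).round(1),"open",s["opening"].round(4),"q",s["q"].round(2),"yaw",np.degrees(np.arctan2(*r.as_matrix()[[1,0],0])).round(1))
E
python3 ck.py
```

```text
t: 31.82
tool_pos: [0.4983, -0.0529, 0.0816]
orientation: [-0.698, -1.789, 1.787]
force: [1.6, 2.0, -2.0]
opening: 0.0212Traceback (most recent call last):
  File "ck.py", line 2, in <module>
    p,r,s=pose(); d=p[:2]-[.5352,-.0148]; print("t",round(s["t"],2),"r",np.linalg.norm(d).round(4),"ang",np.degrees(np.arctan2(d[1],d[0])).round(1),"z",p[2].round(4),"F",np.round(s["force"],1),"F tool",r.inv().apply(s["force"]).round(1),"open",s["opening"].round(4),"q",s["q"].round(2),"yaw",np.degrees(np.arctan2(*r.as_matrix()[[1,0],0])).round(1))
                                                                                                                                                                                                                                                    ^^^^^^^^^^^^^^^^^^
AttributeError: 'float' object has no attribute 'round'
```

Forces are low. I'll continue with the next half turn.

```bash
sed -i 's/s\["opening"\].round(4)/round(float(s["opening"]),4)/' ck.py; python3 ck.py; python3 -m inch '[[[21,0,-4.2,0,0,0],[17.9,0,-11.9,0,0,0],[11.9,0,-17.9,0,0,0],[4.2,0,-21,0,0,0],[0,0,0,0,0,0]]]'; python3 ck.py;  python3 - <<'E'
from meas import *
s=cam("side");crop(s,200,140,100,90,7,"s25.png",5)
E
```

```text
t 31.82 r 0.053 ang -134.1 z 0.0816 F [ 1.6  2.  -2. ] F tool [ 0.2  2.  -2.5] open 0.0212 q [-0.21 -0.02  1.91  0.    1.24  2.11] yaw 137.4
t: 32.45
tool_pos: [0.4956, 0.0246, 0.0814]
orientation: [-0.696, -1.788, 1.788]
force: [-0.3, 1.9, 3.3]
opening: 0.0216
t 32.45 r 0.0559 ang 135.1 z 0.0814 F [-0.3  1.9  3.3] F tool [ 1.5 -3.3 -1.2] open 0.0216 q [-0.05 -0.03  1.93  0.    1.24  2.26] yaw 137.5
```

View pics/s25.png

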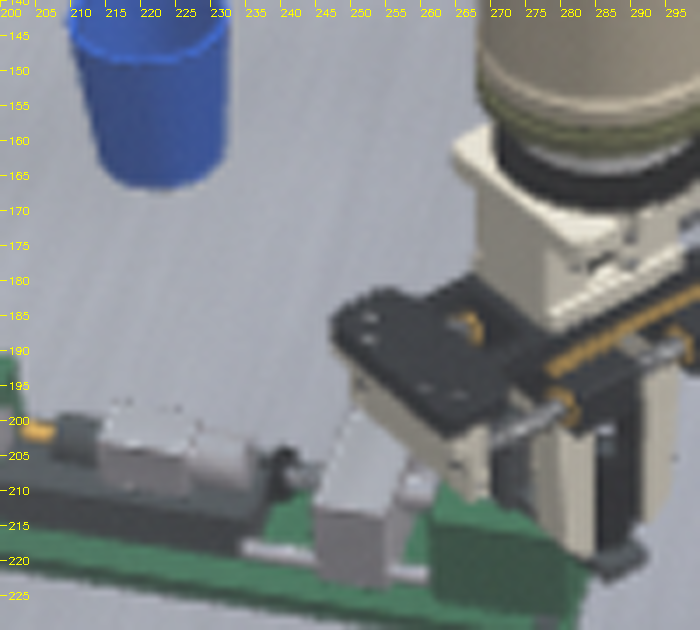

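The carriage has moved towards the trough and the crank follows the hand. Completing the first turn.

```bash
python3 -m inch '[[[-4.2,0,-21,0,0,0],[-11.9,0,-17.9,0,0,0],[-17.9,0,-11.9,0,0,0],[-21,0,-4.2,0,0,0],[-21,0,4.2,0,0,0],[-17.9,0,11.9,0,0,0],[-11.9,0,17.9,0,0,0],[-4.2,0,21,0,0,0]]]'; python3 ck.py; python3 -m inch '[[[0,0,0,0,0,0]]]'; python3 ck.py;  python3 - <<'E'
from meas import *
s=cam("side");crop(s,185,140,110,90,7,"s26.png",5)
E
```

```text
t: 33.5
tool_pos: [0.5751, -0.0519, 0.0813]
orientation: [-0.697, -1.786, 1.786]
force: [-4.8, 11.0, 5.6]
opening: 0.0214
t 33.5 r 0.0545 ang -42.9 z 0.0813 F [-4.8 11.   5.6] F tool [11.  -5.6 -4.8] open 0.0214 q [-0.18  0.19  1.7   0.    1.26  2.14] yaw 137.3
t: 33.62
tool_pos: [0.5742, -0.0524, 0.0814]
orientation: [-0.697, -1.784, 1.786]
force: [-2.1, 1.2, 3.4]
opening: 0.0216
t 33.62 r 0.0542 ang -44.0 z 0.0814 F [-2.1  1.2  3.4] F tool [ 2.4 -3.4  0.6] open 0.0216 q [-0.18  0.19  1.7  -0.    1.26  2.14] yaw 137.3
```

View pics/s26.png

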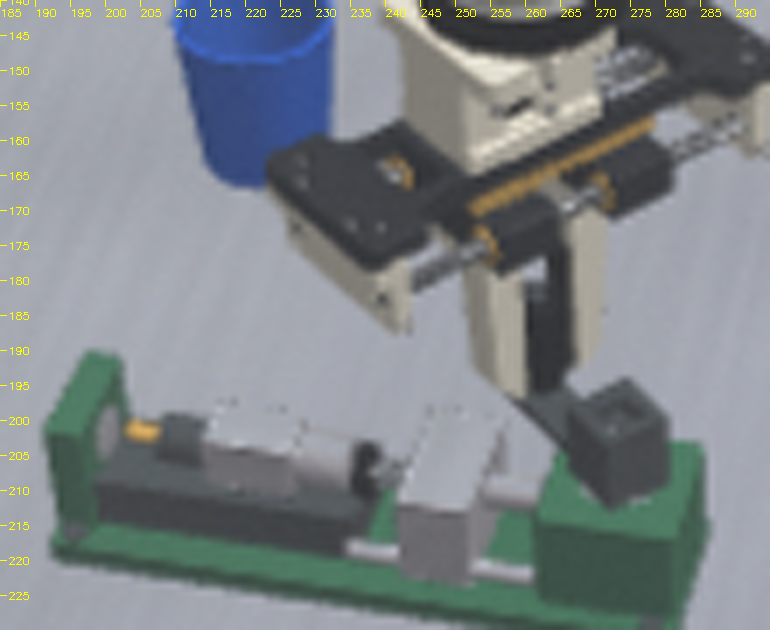

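After one turn the crank is still seated, the pad (236,207) is nearly at the collar, and the cup is untouched. Second turn.

```bash
python3 -m inch '[[[4.2,0,21,0,0,0],[11.9,0,17.9,0,0,0],[17.9,0,11.9,0,0,0],[21,0,4.2,0,0,0],[21,0,-4.2,0,0,0],[17.9,0,-11.9,0,0,0],[11.9,0,-17.9,0,0,0],[4.2,0,-21,0,0,0]]]'; python3 ck.py; python3 -m inch '[[[0,0,0,0,0,0],[-4.2,0,-21,0,0,0],[-11.9,0,-17.9,0,0,0],[-17.9,0,-11.9,0,0,0],[-21,0,-4.2,0,0,0],[0,0,0,0,0,0]]]'; python3 ck.py;  python3 - <<'E'
from meas import *
s=cam("side");crop(s,185,140,110,90,7,"s27.png",5)
E
```

```text
t: 34.67
tool_pos: [0.4943, 0.0236, 0.0814]
orientation: [-0.697, -1.785, 1.789]
force: [2.0, -5.2, 0.0]
opening: 0.0214
t 34.67 r 0.0561 ang 136.9 z 0.0814 F [ 2.  -5.2  0. ] F tool [-5.  -0.   2.4] open 0.0214 q [-0.05 -0.03  1.93 -0.    1.24  2.26] yaw 137.4
t: 35.42
tool_pos: [0.5743, 0.0264, 0.0816]
orientation: [-0.7, -1.788, 1.785]
force: [4.6, 5.1, -1.3]
opening: 0.0212
t 35.42 r 0.0568 ang 46.4 z 0.0816 F [ 4.6  5.1 -1.3] F tool [ 0.1  1.3 -6.9] open 0.0212 q [-0.04  0.18  1.71  0.    1.25  2.27] yaw 137.3
```

View pics/s27.png

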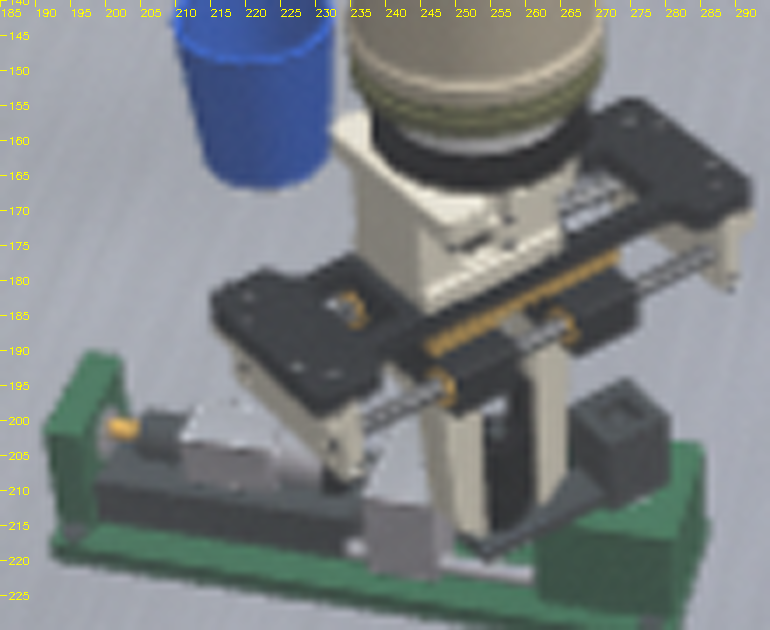

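```bash
python3 -m inch '[[[-21,0,4.2,0,0,0],[-17.9,0,11.9,0,0,0],[-11.9,0,17.9,0,0,0],[0,0,0,0,0,0]]]'; python3 ck.py; python3 -m inch '[[[-4.2,0,21,0,0,0],[0,0,0,0,0,0]]]'; python3 ck.py
```

```text
t: 35.98
tool_pos: [0.5864, -0.0344, 0.0814]
orientation: [-0.699, -1.784, 1.786]
force: [0.2, -0.2, -0.2]
opening: 0.022
t 35.98 r 0.0548 ang -20.9 z 0.0814 F [ 0.2 -0.2 -0.2] F tool [-0.3  0.2  0.1] open 0.022 q [-0.15  0.21  1.67 -0.    1.26  2.17] yaw 137.2
t: 36.22
tool_pos: [0.5751, -0.0513, 0.0814]
orientation: [-0.697, -1.785, 1.786]
force: [-1.2, -0.7, 2.1]
opening: 0.0216
t 36.23 r 0.0541 ang -42.4 z 0.0814 F [-1.2 -0.7  2.1] F tool [ 0.4 -2.1  1.4] open 0.0216 q [-0.18  0.19  1.7  -0.    1.26  2.14] yaw 137.3
```

```bash
python3 -m inch '[[[1,0,10,0,0,0],[0,0,0,0,0,0]]]'; python3 ck.py;python3 -m inch '[[[1,0,5,0,0,0],[0,0,0,0,0,0]]]'; python3 ck.py;python3 -m inch '[[[2,0,5,0,0,0],[0,0,0,0,0,0]]]'; python3 ck.py
```

```text
t: 36.48
tool_pos: [0.5681, -0.0573, 0.0814]
orientation: [-0.697, -1.786, 1.787]
force: [-1.1, 0.6, 1.7]
opening: 0.0215
t 36.48 r 0.0538 ang -52.2 z 0.0814 F [-1.1  0.6  1.7] F tool [ 1.2 -1.7  0.3] open 0.0215 q [-0.19  0.17  1.72 -0.    1.25  2.12] yaw 137.4
t: 36.72
tool_pos: [0.5643, -0.06, 0.0814]
orientation: [-0.697, -1.787, 1.787]
force: [-1.5, 3.4, 2.7]
opening: 0.0215
t 36.73 r 0.0537 ang -57.2 z 0.0814 F [-1.5  3.4  2.7] F tool [ 3.4 -2.7 -1.5] open 0.0215 q [-0.2   0.16  1.73  0.    1.25  2.12] yaw 137.4
t: 36.98
tool_pos: [0.5597, -0.0624, 0.0814]
orientation: [-0.697, -1.787, 1.787]
force: [0.9, 6.0, 0.3]
opening: 0.0215
t 36.98 r 0.0535 ang -62.8 z 0.0814 F [0.9 6.  0.3] F tool [ 3.4 -0.3 -5. ] open 0.0215 q [-0.2   0.15  1.74  0.    1.25  2.11] yaw 137.4
```

```bash
python3 -m inch '[[[2,0,5,0,0,0],[0,0,0,0,0,0]]]'; python3 ck.py;python3 -m inch '[[[2,0,5,0,0,0],[0,0,0,0,0,0]]]'; python3 ck.py
python3 - <<'E'
from meas import *
s=cam("side");crop(s,185,140,110,90,7,"s28.png",5)
E
```

```text
t: 37.22
tool_pos: [0.5556, -0.0642, 0.0815]
orientation: [-0.699, -1.789, 1.786]
force: [4.9, 7.1, -1.4]
opening: 0.0218
t 37.23 r 0.0535 ang -67.6 z 0.0815 F [ 4.9  7.1 -1.4] F tool [ 1.2  1.4 -8.6] open 0.0218 q [-0.21  0.14  1.75  0.    1.25  2.11] yaw 137.4
t: 37.48
tool_pos: [0.5513, -0.0657, 0.0816]
orientation: [-0.699, -1.791, 1.785]
force: [7.5, 11.0, -3.1]
opening: 0.0218
t 37.48 r 0.0534 ang -72.4 z 0.0816 F [ 7.5 11.  -3.1] F tool [  1.9   3.1 -13.2] open 0.0218 q [-0.21  0.13  1.77  0.    1.25  2.1 ] yaw 137.4
```

View pics/s28.png

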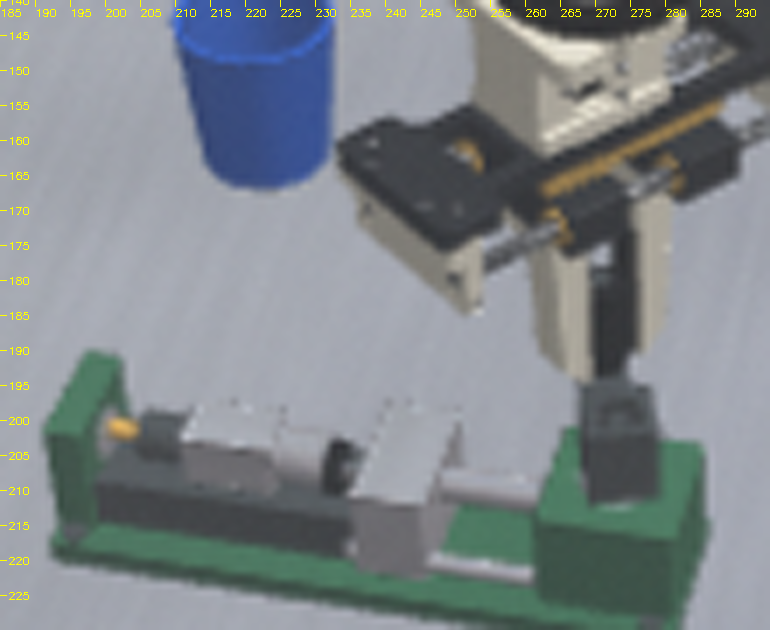

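```bash
python3 - <<'E'
from meas import *
s=cam("side")
a=np.radians(-3.6);e=np.array([np.cos(a),np.sin(a)]);o=np.array([.6332,-.0212])
for n,p in (("init",(247.7,213.3)),("init right",(258,214.5)),("now",(235.5,211)),("now right",(245.9,213))):
    w=onz(s,p[0]-.5,p[1]-.5,.056); d=w[:2]-o; print(n,(d@e).round(4),(d@[-e[1],e[0]]).round(4))
i0=cv2.imread("pics/side0.png");g0=cv2.cvtColor(i0,cv2.COLOR_BGR2GRAY);g1=cv2.cvtColor(s["image"],cv2.COLOR_BGR2GRAY)
T=g0[203:226,246:260]; r=cv2.matchTemplate(g1[195:235,215:275],T,cv2.TM_CCOEFF_NORMED);_,mx,_,l=cv2.minMaxLoc(r);print(mx,l[0]+215,l[1]+195)
p0=onz(s,252,213,.04)[:2];p1=onz(s,252+l[0]+215-246,213+l[1]+195-203,.04)[:2];print("carriage travel",np.linalg.norm(p1-p0))
x=cen(s,brass(s),(192,190,25,20));print(x[:2]); print("tip visible mid",onz(s,*x[0],.044), "clamp x",(onz(s,*x[0],.044)[:2]-o)@e)
crop(s,225,160,70,65,11,"s29.png",5)
E
python3 ck.py
```

```text
init -0.0354 0.0354
init right -0.0633 0.0341
now -0.0012 0.0336
now right -0.0304 0.0353
0.9201887249946594 234 201
carriage travel 0.03385383897592994
(array([202.33333333, 200.88888889]), np.int32(9))
tip visible mid [ 0.73574904 -0.02497522  0.044     ] clamp x 0.10258373461620095
t 37.58 r 0.0534 ang -72.4 z 0.0816 F [ 6.6 11.3 -3.4] F tool [  2.8   3.5 -12.7] open 0.0216 q [-0.21  0.13  1.77  0.    1.25  2.1 ] yaw 137.4
```

View pics/s29.png

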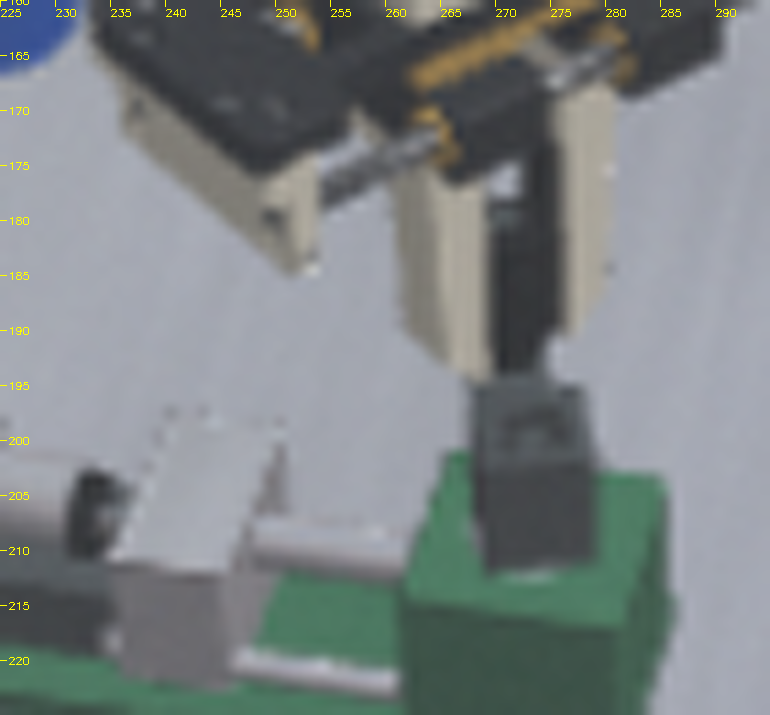

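Carriage travel is 33.9 mm, against 34.2 mm expected at the stop. Turning resistance is now about 0.7 N m, far above the 0.1 N m for running, so the shaft is at its stop. I'll ease back to unload, then release.

```bash
python3 -m inch '[[[-2,0,-5,0,0,0],[-1.5,0,-4,0,0,0],[0,0,0,0,0,0]]]'; python3 ck.py; python3 -m inch '[[[0,0,0,0,0,0],[0,0,0,0,0,0],[0,0,0,0,0,0],[0,0,0,0,0,0]]]' 50; python3 ck.py; python3 -m inch '[[[0,-15,0,0,0,0],[0,-40,0,0,0,0],[0,-50,0,0,0,0],[0,-30,0,0,0,0],[60,0,0,0,0,0],[60,0,0,0,0,0],[60,0,0,0,0,0],[0,0,0,0,0,0]]]'
python3 - <<'E'
from meas import *
s=cam("side");t=cam("top");crop(s,180,160,115,80,6,"s30.png",5);crop(t,265,125,75,90,8,"t30.png",5)
cv2.imwrite("pics/side_end.png",s["image"])
E
```

```text
t: 37.95
tool_pos: [0.5589, -0.0628, 0.0814]
orientation: [-0.697, -1.787, 1.787]
force: [1.8, 5.0, 1.3]
opening: 0.0213
t 37.95 r 0.0535 ang -63.7 z 0.0814 F [1.8 5.  1.3] F tool [ 2.1 -1.3 -4.8] open 0.0213 q [-0.2   0.15  1.74  0.    1.25  2.11] yaw 137.4
t: 38.45
tool_pos: [0.5587, -0.0632, 0.0814]
orientation: [-0.698, -1.787, 1.787]
force: [-0.0, 0.8, -0.4]
opening: 0.0493
t 38.45 r 0.0538 ang -64.1 z 0.0814 F [-0.   0.8 -0.4] F tool [ 0.6  0.4 -0.6] open 0.0493 q [-0.2   0.15  1.74 -0.    1.25  2.11] yaw 137.3
t: 39.45
tool_pos: [0.4244, 0.061, 0.2175]
orientation: [-0.696, -1.791, 1.789]
force: [-0.3, -0.5, 0.5]
opening: 0.05
```

View pics/s30.png

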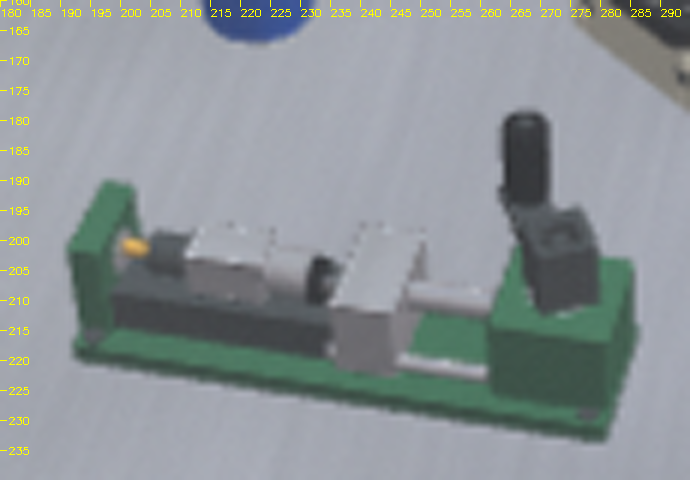

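View pics/t30.png

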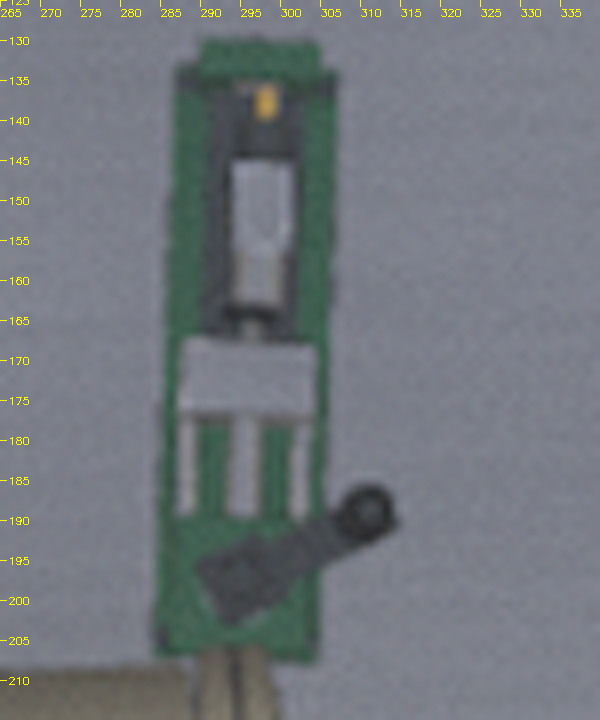

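View pics/side_end.png

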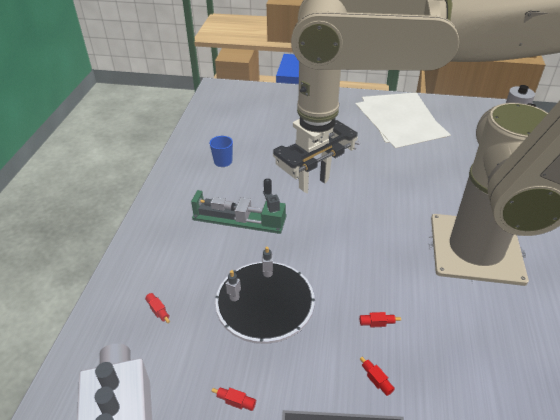

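```bash
python3 - <<'E'
from meas import *
s=cam("side");t=cam("top")
for g in (onz(t,309.2,188.0,.110),onz(s,266,180.3-.5,.110)):
    d=g[:2]-[.5352,-.0148];print(g,np.linalg.norm(d),np.degrees(np.arctan2(d[1],d[0])))
i0=cv2.imread("pics/side0.png");g0=cv2.cvtColor(i0,6);g1=cv2.cvtColor(s["image"],6)
a=np.radians(-3.6);e=np.array([np.cos(a),np.sin(a)]);o=np.array([.6332,-.0212])
T=g0[203:226,246:260]; r=cv2.matchTemplate(g1[195:235,215:275],T,cv2.TM_CCOEFF_NORMED);_,mx,_,l=cv2.minMaxLoc(r)
# subpixel in x
y,x=l[1],l[0]; f=r[y,x-1:x+2]; sx=x+.5*(f[0]-f[2])/(f[0]-2*f[1]+f[2]); f=r[y-1:y+2,x]; sy=y+.5*(f[0]-f[2])/(f[0]-2*f[1]+f[2])
p0=onz(s,252,213,.04)[:2];p1=onz(s,252+sx+215-246,213+sy+195-203,.04)[:2];print(mx,"travel",(p1-p0)@e)
E
python3 ck.py
```

```text
[ 0.55987401 -0.0602599   0.11      ] 0.051724354790709144 -61.50846948101439
[ 0.56230095 -0.06224297  0.11      ] 0.05463787125264671 -60.2636064742805
0.9216596484184265 travel 0.03351745400335069
t 39.65 r 0.1304 ang 145.9 z 0.2173 F [ 0.2 -0.3  0.4] F tool [-0.4 -0.4  0.1] open 0.05 q [ 0.02 -0.34  1.94 -0.    1.54  2.33] yaw 137.3
```

The crank angle (about −61°, two full turns plus 57° in the clamp's frame) gives q ≈ 13.4 to 13.5, so the shaft is at its stop. The hand is clear, so I'm handing in.

```bash
python3 -c "
from plant import robot
print(robot.close_job())"
```

```text
the job is handed in; nothing more can be done
None
```

The tipped holder is clamped in the trough with its tip at the fixed stop, and the crank is seated on the shaft and wound to the stop. I handed the job in with the hand clear, at about 40 s of the 72 s allowed; no verdict is reported.

**What I did:** I lifted the holder off the turntable and laid it in the trough. I then fitted the crank and wound it clockwise a little over two turns. At the end the turning resistance rose to about 0.7 N m, well above running friction. I backed off slightly, let go and left the crank on the shaft.

**Last checks:**
- **Crank and shaft:** the crank angle puts the shaft at about 13.4 to 13.5 rad, against a stop at 13.37. Carriage travel came out at 33.5 mm against 34.2 mm expected; I put the difference down to measuring error.
- **Holder and pad:** the pictures show the holder between the lips with its tip at the stop face. The pad looks pressed in towards the carriage, but I only judged that by eye and did not measure the spring.
- **Bystanders:** both upright holders are standing, and the cup is where it was. The spanner is partly hidden behind the arm in the last side view. It looked undisturbed when the hand was near it, and I did not measure it.

**What went less smoothly:** the crank caught twice on the shaft's steps (up to 25 N) and went down after I shifted it sideways by 1 to 2 mm. The two cameras disagreed by up to about 6 mm on the crank's hub and grip; for fitting the crank I relied on the side view, and for the grip on the known 55 mm radius.

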